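# Open the tester's guard and click in the speed

### The arm

A 7-joint arm with a two-finger parallel gripper is mounted at the origin on the work surface. World frame = base frame: x ahead of the robot, y to its left, z up, the work surface at z = 0. Lengths are in m, angles in rad, forces in N, time in s.
With the tool pointing down it reaches from about 0.4 to 0.85 m from the base axis. Payload 4.5 kg.
Tool frame: the origin (TCP) lies on the centre line of the jaws, within the pads' length; the fingertips stand 11 mm ahead of it and the grasp point (between the pads) lies 8 mm behind it; z points along the fingers, x is the direction in which the jaws open and shut, and the axes are right-handed (so a half turn about z gives the same grasp; the last joint's range is limited). The gripper opens to 88 mm and grips with 3 to 60 N. Pads are 18 mm wide; open, the fingers measure 123 mm over their backs; the gripper's body (75 mm by 187 mm) begins 45 mm behind the grasp point.
Start: joints at [-1.087, 0.689, -0.195, 1.565, 0.157, 0.902, -0.215], TCP at [0.272, 0.563, 0.25] pointing down, gripper open.
Joint ranges: [-3.01, 3.01], [-0.46, 2.08], [-1.47, 1.51], [0.13, 2.56], [-1, 4.14], [0.04, 2.09], [-2.66, 2.66]. Speed limits (rad/s): [2.57, 2.57, 3.14, 3.14, 3.14, 3.14, 3.14].

### API

Orientations are given as a unit quaternion [x, y, z, w].
In Python, from plant import r, vision, order, nets gives the robot as it stands.
- The arm moves only by the tool send_rows, never from a script. Its argument "series" is a list of rows, each an object with "delta_pos": the shift along the tool's x, y, z in cm, a list of three; "turn": the turn about the tool's z in degrees; "jaw": the closure, from 0 (fully open) to 1 (shut). In form: [{"delta_pos": [x, y, z], "turn": turn, "jaw": jaw}, ...]. A call has 1 to 8 rows; each row is the pose to reach, as a shift and turn from the pose commanded when the call began, along the tool's axes at that moment; what a row does not reach only later rows make up. A row lasts 1/12 s, in which the tool goes at most 41.7 mm and 7.16 degrees, less where a joint would pass 70% of its speed; a pose out of reach is approached as far as the arm can. A call with a gripper value outside its range is refused whole. The fingers move at their own pace and stop on an object; "force" is the grip in N (left out, the last holds). Time passes only in rows, so rows that repeat a pose let the fingers close. It gives the time, the measured TCP pose, the force and the opening at its end, in the units of the state.
- r.get_state(): the state, without advancing time (a new reading comes with each control period).
- vision.snapshot(name): name is "side" or "top"; returns the picture (420x560x3 uint8, blue, green, red); there is no depth.
- vision.camera_params(name): a dict with "intrinsics" (3x3 intrinsics, pixels), "D" ([k1, k2, p1, p2, k3] as OpenCV has them; the pictures are not rectified), "extrinsics" (4x4, takes a point from world to camera coordinates). Camera axes: x right, y down, z forward; pixel columns grow to the right and rows downward; lengths in m; the calibration is good to about 2 mm. A picture is of the moment at which its call begins. camera_params takes no time and is no camera call.
- order.finish_job(): hands the job in, once; it reports no verdict.
Trained networks look in the newest picture that a camera, given by its name, has taken for a name from the list of things; names that differ only in an ending like _2 or _b are one class to them, and where a whole thing is asked for, a point or a joint stands for the part that bears it (a point fixed in the world has none). Each returns a list of dicts, best first, with "score" (0 to 1); they miss things now and then, are a little off and sometimes report something else, mostly with a low value. They report only what shows in the picture. A call takes as long as a camera call.
- nets.boxes_of(camera, label): "location" ([row, column] as shares, 0 to 1, of the picture: columns of its width, rows of its height, amid what is visible of it).
- nets.trace(camera, label): "region" (420x560 bool, what is visible of it) and "location" ([row, column] as shares, 0 to 1, of the picture: columns of its width, rows of its height, amid what is visible of it).
The state is a dict: "clock": time; "q": joint angles; "qd": joint speeds; "joint_torque": joint torques, N m; "tool_pos": TCP position; "eef_rot": TCP orientation; "contact_force": force on the tool from outside, world axes, zero at the start; "moment": the same for the moment, N m; "opening": opening from 0.0 (shut) to 1.0 (fully open).
Only numpy, scipy, OpenCV 4.12 (cv2) and the standard library are available. Lean on these libraries where they do the work, as an engineer would, in place of code of your own. Each camera call takes 0.05 s, during which the arm holds its last target.

### The job

Swing the clear guard of the servo tester up and all the way over its balance point, without letting it slam, so that it stays open against its stop on its own. Then turn the blue knob under it exactly four clicks clockwise and let go, leaving the guard open, the white knob as it was and the things lying about in place.

Things in the scene. Friction and masses are not known exactly. Their poses are not given: they have to be found in the camera images.
- tester: servo tester: low black and grey console, 150 mm (its x) by 250 mm (its y), its flat top 50 mm above the table; fixed to the table. Origin: centre of the underside; its x axis points from its front edge to its hinge edge at the back, z up. It stands sideways: its front looks to the right of the robot (-y), give or take 30 degrees. Two aluminium cheeks at the back corners carry the guard hinge.
- guard (a joint): angle of the clear flip-up guard in rad: 0 closed (level, over both knobs), grows as its front swings up and back over the hinge; stop at 2.25. About 0.2 to 0.35 kg, little friction, light damping, no latch or spring. Let go before its balance point (about 1.82 rad, past upright) it falls shut; beyond that it sinks on to the stop and stays.
- guard_hinge (a point): middle of the hinge axis (parallel to the tester's y), 60 mm behind the tester's centre, 98 mm above the table; fixed. The guard's clear plate, 228 mm wide and 5 mm thick, runs from here to 135 mm from the axis, its underside 11 mm below the axis when closed; clear side walls with orange edges reach 51 mm below the axis; the front is open.
- guard_lip (a point): moves with the guard: middle of the front end of its orange lip, on the underside. The lip is a flat tab 100 mm wide, 6 mm thick, sticking out 30 mm from the guard's front edge and, when closed, 30 mm beyond the tester's front face, its underside 86 mm above the table with free space below. The point is 165 mm from the hinge axis along the guard and 11.5 mm below it.
- blue_knob (a joint): turn of the blue knob in rad: 0 at the start, grows clockwise seen from above. Twelve click stops a turn, 30 degrees (0.524 rad) apart; between stops it springs to the nearest one (about 0.03 N m to push it over a click). Fluted round knob, 36 mm across, 24 mm high, with a white pointer line on its top.
- blue_grip (a point): on the axis of the blue knob at half its height, 66 mm above the table (knob from 54 to 78 mm above the table, on a black disc 60 mm across and 4 mm thick on the tester's top). It stands 25 mm in front of the tester's centre and 55 mm to one side; blue and white may be swapped. Fixed
- white_knob (a joint): turn of the identical white knob, same meaning; to be left alone
- white_grip (a point): on the axis of the white knob at half its height, 110 mm from the blue one. Fixed
- joystick: bystander: small thumb-joystick module, 34 x 26 mm, 31 mm high, black on green; origin at the middle of its underside
- led_board: bystander: three-LED traffic-light board, 56 x 21 mm, 11 mm high; origin at the middle of its underside
- breadboard: bystander: white breadboard, 83 x 55 mm, 14 mm high; origin at the middle of its underside
- servo: bystander: blue hobby servo, 54 x 20 mm, 44 mm high; origin at the middle of its underside
- tape: bystander: roll of yellow tape lying flat, 90 mm across, 19 mm high; origin at the middle of its underside
- mouse: bystander: black computer mouse, 100 x 58 mm, 32 mm high; origin at the middle of its underside
- screwdriver: bystander: red-handled screwdriver, 170 mm long, lying; origin at the middle of its underside or near it

How it is judged:
By the outcome, as a careful person would: the job done as asked, in the order asked, and still so for the second after the job is handed in, with the robot touching nothing.
It also fails if it takes over 69 s, if anything falls off the work surface, if the arm or the gripper's body presses on something with over 40 N, if the wrist force passes 120 N, or if a joint passes its speed limit or range.

## Working session

There is one attempt and no reset: what is moved stays moved. The work goes in short steps, Python scripts to look and compute and a tool call to move; the robot and the scene stay as the last step left them, time stands still between calls to the robot, and variables do not carry over. Pictures are saved under pics/ and viewed, and the job is handed in when it is done.

Besides the shell and the picture viewer there is one more tool, called after ">>>" in YAML: its name, and indented under it one key for each argument. send_rows: Moves the arm, as the interface text tells. Its arguments: {"type":"object","properties":{"series":{"type":"array"},"force":{"type":"number"}},"required":["series"]}

```bash
ls; mkdir -p pics; python3 - <<'E'
from plant import r,vision
import cv2,numpy as np
print(r.get_state())
for n in ("side","top"):
    cv2.imwrite(f"pics/{n}0.png",vision.snapshot(n)); print(n,vision.camera_params(n))
E
```

```text
pics
{'clock': 0.0, 'q': array([-1.08723661,  0.6899653 , -0.19450858,  1.56636509,  0.15731086,
        0.90246243, -0.21507729]), 'qd': array([-5.85780927e-04, -4.33017203e-04,  5.24717330e-05,  1.35628969e-03,
        8.25484700e-04, -6.93219401e-04,  7.92248642e-04]), 'joint_torque': array([-1.73140292e-03, -5.27541339e+01, -1.26753040e+00, -1.53437090e+01,
       -5.27142256e-02,  6.36563767e-03,  1.59180513e-04]), 'tool_pos': array([0.27149931, 0.5622709 , 0.24891591]), 'eef_rot': array([ 8.46949490e-01,  5.31672591e-01, -7.25808012e-04,  5.38812245e-04]), 'contact_force': array([ 0.73709255,  0.87167199, -0.00707267]), 'moment': array([ 0.04670237, -0.02039206,  0.04057957]), 'opening': 1.005352435997921}
side {'intrinsics': array([[383.81796319,   0.        , 279.04112952],
       [  0.        , 383.81796319, 210.74586164],
       [  0.        ,   0.        ,   1.        ]]), 'D': array([-0.04460588,  0.        ,  0.        ,  0.        ,  0.        ]), 'extrinsics': array([[ 0.85261548, -0.52231817,  0.01518443, -0.48285546],
       [-0.24456688, -0.4245657 , -0.87174022,  0.21507202],
       [ 0.46177255,  0.7395456 , -0.48973301,  0.85392077],
       [ 0.        ,  0.        ,  0.        ,  1.        ]])}
top {'intrinsics': array([[387.21801097,   0.        , 283.3812271 ],
       [  0.        , 387.21801097, 204.34554152],
       [  0.        ,   0.        ,   1.        ]]), 'D': array([-0.00925423,  0.        ,  0.        ,  0.        ,  0.        ]), 'extrinsics': array([[ 0.00982262, -0.99993204,  0.00628013,  0.00223   ],
       [-0.98148193, -0.01084252, -0.19124764,  0.55161305],
       [ 0.19130273, -0.00428528, -0.98152173,  1.08399753],
       [ 0.        ,  0.        ,  0.        ,  1.        ]])}
```

View pics/side0.png

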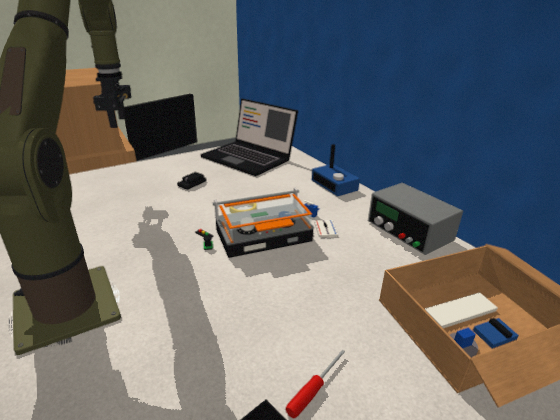

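View pics/top0.png

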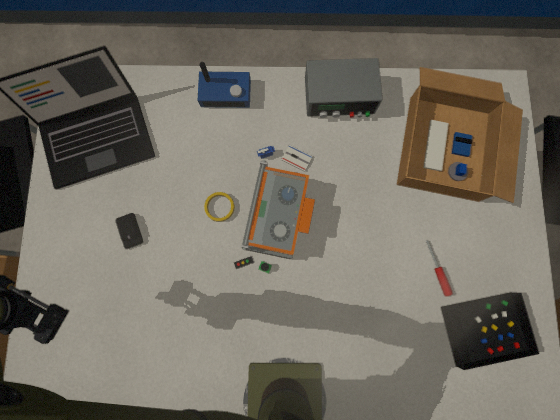

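```bash
python3 - <<'E'
import cv2
a=cv2.imread("pics/top0.png")[135:285,205:340]; cv2.imwrite("pics/topz.png",cv2.resize(a,None,fx=4,fy=4,interpolation=cv2.INTER_CUBIC)[:600])
a=cv2.imread("pics/side0.png")[165:265,180:350]; cv2.imwrite("pics/sidez.png",cv2.resize(a,None,fx=4.5,fy=4.5,interpolation=cv2.INTER_CUBIC))
E
```

```text
(no output)
```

View pics/topz.png

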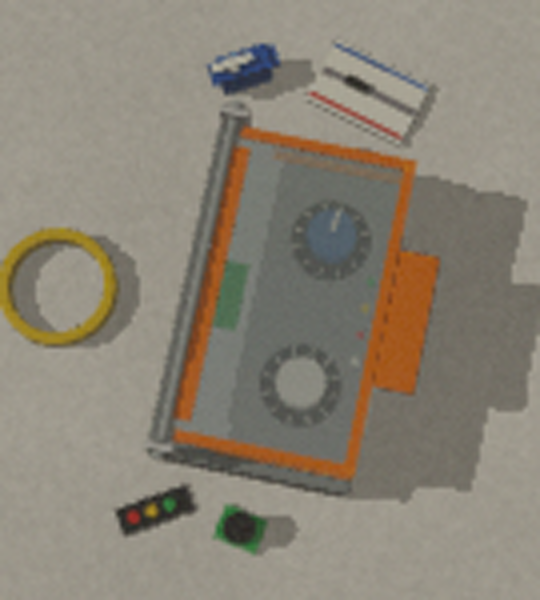

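View pics/sidez.png

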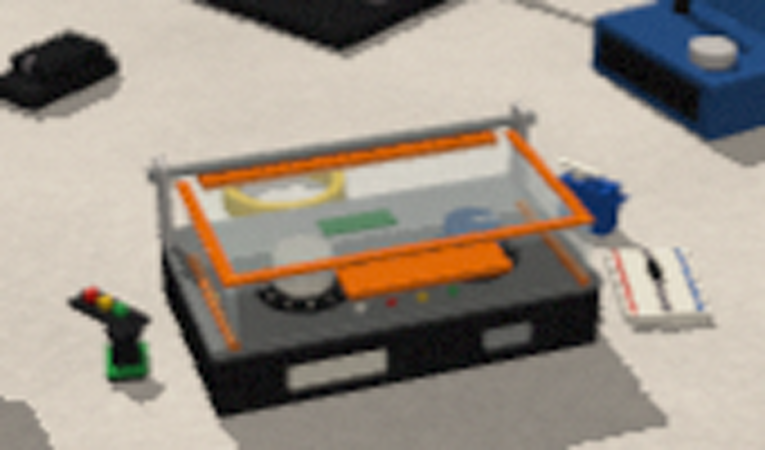

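```bash
cat > h.py <<'E'
import numpy as np,cv2
from scipy.optimize import least_squares
from scipy.spatial.transform import Rotation as R
from plant import r,vision,order,nets
P={n:vision.camera_params(n) for n in("side","top")}
def proj(n,X):
    p=P[n];E=p["extrinsics"]; rv=cv2.Rodrigues(E[:3,:3])[0]
    return cv2.projectPoints(np.asarray(X,float).reshape(-1,1,3),rv,E[:3,3],p["intrinsics"],p["D"])[0].reshape(-1,2)
def w(pose,L):
    L=np.atleast_2d(L).astype(float);x,y,z,a=pose;c,s=np.cos(a),np.sin(a)
    return np.c_[x+c*L[:,0]-s*L[:,1],y+s*L[:,0]+c*L[:,1],z+L[:,2]]
E
cat > fit.py <<'E'
from h import *
L={ "top":[([-.105,-.05,.0925],(315,199.5)),([-.105,.05,.0925],(308.25,233.25)),([-.075,-.114,.092],(308.75,175)),([-.075,.114,.092],(293.25,254.5)),([-.025,-.055,.078],(287.75,194.5)),([-.025,.055,.078],(280.25,231.25))],
"side":[([-.075,.125,0],(228.9,257.2)),([-.075,-.125,0],(312.9,241.7)),([-.105,.05,.0865],(256.7,231.2)),([-.105,-.05,.0865],(294.4,225.4)),([-.075,.114,.092],(230.7,228.3)),([-.075,-.114,.092],(311.6,213.4)),([-.025,.055,.078],(247.1,220.6)),([-.025,-.055,.078],(284,214.3))]}
def f(p):
    return np.concatenate([(proj(n,w(p,[a for a,_ in L[n]]))-np.array([b for _,b in L[n]])).ravel() for n in L])
s=least_squares(f,[.55,0,0,1.4],loss="soft_l1")
print(s.x,np.degrees(s.x[3])); print(f(s.x).reshape(-1,2).round(1))
p=s.x
for nm,l in dict(hinge=[.06,0,.098],lip=[-.105,0,.0865],blue=[-.025,-.055,.066],white=[-.025,.055,.066]).items(): print(nm,w(p,l).round(4))
np.save("pose.npy",p)
E
python3 fit.py
python3 - <<'E'
from h import *
vision.snapshot("top");vision.snapshot("side")
def ray(n,uv):
    p=P[n];E=p["extrinsics"];d=cv2.undistortPoints(np.array([[uv]],float),p["intrinsics"],p["D"])[0,0]
    d=E[:3,:3].T@np.r_[d,1];return -E[:3,:3].T@E[:3,3],d
for lab in("blue_knob","white_knob","guard_lip","screwdriver","mouse","servo","breadboard","led_board","joystick","tape"):
    for n in("top","side"):
        o=nets.boxes_of(n,lab)[:1]
        if not o: print(lab,n,None);continue
        v,u=o[0]["location"];u*=560;v*=420;c,d=ray(n,(u,v));k=(.02-c[2])/d[2]
        print(lab,n,round(u,1),round(v,1),round(o[0]["score"],2),(c+k*d).round(3))
E
```

```text
[ 5.30851508e-01  3.07694692e-02 -5.82591812e-04  1.38039241e+00] 79.0906593977839
[[ 0.1 -0.4]
 [ 0.2  0.2]
 [ 0.1  0.8]
 [ 0.3 -0.6]
 [-0.  -1.4]
 [-0.1 -1.1]
 [-1.2  1.3]
 [-0.  -0.5]
 [ 0.8  0.7]
 [-0.7 -0.2]
 [-0.7  0.2]
 [-0.4  0.6]
 [-0.3 -0.7]
 [ 0.4 -0.9]]
hinge [[0.5422 0.0897 0.0974]]
lip [[ 0.511  -0.0723  0.0859]]
blue [[ 0.5801 -0.0042  0.0654]]
white [[0.4721 0.0166 0.0654]]
blue_knob top None
blue_knob side None
white_knob top 278.7 211.7 0.65 [0.535 0.022 0.02 ]
white_knob side 263.7 211.6 0.67 [0.585 0.122 0.02 ]
guard_lip top 279.8 211.7 0.73 [0.535 0.018 0.02 ]
guard_lip side 266.2 208.6 0.88 [0.601 0.135 0.02 ]
screwdriver top 442.8 280.9 0.81 [ 0.335 -0.461  0.02 ]
screwdriver side 304.9 401.9 0.96 [ 0.324 -0.479  0.02 ]
mouse top 128.4 228.6 0.71 [0.479 0.47  0.02 ]
mouse side 193.3 180.0 0.7 [0.477 0.456 0.02 ]
servo top 277.1 210.0 0.54 [0.54  0.027 0.02 ]
servo side 313.8 208.0 0.55 [0.735 0.063 0.02 ]
breadboard top 298.6 154.4 0.59 [ 0.717 -0.038  0.02 ]
breadboard side 326.0 226.1 0.81 [ 0.701 -0.045  0.02 ]
led_board top 242.7 263.1 0.43 [0.381 0.126 0.02 ]
led_board side 202.0 233.3 0.41 [0.371 0.101 0.02 ]
joystick top 263.7 266.3 0.61 [0.372 0.064 0.02 ]
joystick side 209.0 243.8 0.46 [0.367 0.042 0.02 ]
tape top None
tape side None
```

```bash
cat >> h.py <<'E'
# tester-frame helper: angle phi = toolx angle (deg, CCW from above) relative to tester x; pose z world
pose=np.load("pose.npy"); A=np.degrees(pose[3])
def to_t(p):
    c,s=np.cos(pose[3]),np.sin(pose[3]);d=np.asarray(p[:2])-pose[:2]
    return np.array([c*d[0]+s*d[1],-s*d[0]+c*d[1],p[2]-pose[2]])
def meas():
    s=r.get_state();x=R.from_quat(s["eef_rot"]).as_matrix()
    f=s["contact_force"];c,n=np.cos(pose[3]),np.sin(pose[3])
    ft=np.array([c*f[0]+n*f[1],-n*f[0]+c*f[1],f[2]])
    return s,to_t(s["tool_pos"])*1000,(np.degrees(np.arctan2(x[1,0],x[0,0]))-A+180)%360-180,ft
def delta(dt_mm,phi):
    """tester-frame shift (mm) -> tool axes cm, toolx at phi (deg rel tester x), tool z down"""
    p=np.radians(phi);c,s=np.cos(p),np.sin(p);x,y,z=dt_mm
    return np.round([(c*x+s*y)/10,(s*x-c*y)/10,-z/10],2)
def show():
    s,t,phi,ft=meas();print("t%.2f tcp_t(mm)"%s["clock"],t.round(1),"phi %.1f"%phi,"F_t",ft.round(1),"open %.3f"%s["opening"])
E
python3 - <<'E'
from h import *
show(); s,t,phi,ft=meas()
tgt=np.array([-144,-74,250]); print(delta(tgt-t,phi),"turn",phi+90)
E
```

```text
t1.20 tcp_t(mm) [473.4 355.1 250.3] phi -14.9 F_t [-0.7 -0.6  0.1] open 1.004
[-4.867e+01  5.731e+01  3.000e-02] turn 75.1373407288888
```

>>> send_rows:
  series:
    - {"delta_pos":[-2.4,2.9,0],"turn":3.8,"jaw":0.1}
    - {"delta_pos":[-4.9,5.7,0],"turn":7.5,"jaw":0.2}
    - {"delta_pos":[-7.3,8.6,0],"turn":11.3,"jaw":0.2}
    - {"delta_pos":[-9.7,11.5,0],"turn":15,"jaw":0.2}
    - {"delta_pos":[-12.2,14.3,0],"turn":18.8,"jaw":0.2}
    - {"delta_pos":[-14.6,17.2,0],"turn":22.5,"jaw":0.2}
    - {"delta_pos":[-17,20.1,0],"turn":26.3,"jaw":0.2}
    - {"delta_pos":[-19.5,22.9,0],"turn":30,"jaw":0.2}

```text
clock: 1.87
tool_pos: [0.394, 0.2862, 0.25]
eef_rot: [0.956, 0.293, 0.001, -0.0]
contact_force: [1.5, -0.4, -0.1]
opening: 0.795
```

```bash
python3 - <<'E'
from h import *
show(); s,t,phi,ft=meas(); print(s["q"].round(2))
tgt=np.array([-144,-74,250]); print(delta(tgt-t,phi),"turn",phi+90)
E
```

```text
t1.87 tcp_t(mm) [224.9 182.8 250.6] phi -45.0 F_t [-0.1 -1.6 -0.1] open 0.795
[-0.67  0.51 -0.08  1.98  0.06  0.66 -0.2 ]
[-7.9  44.25  0.06] turn 44.96186470812944
```

>>> send_rows:
  series:
    - {"delta_pos":[-0.7,3.7,0],"turn":4,"jaw":0.2}
    - {"delta_pos":[-1.3,7.4,0],"turn":8,"jaw":0.2}
    - {"delta_pos":[-2.0,11.1,0],"turn":12,"jaw":0.2}
    - {"delta_pos":[-2.6,14.8,0],"turn":16,"jaw":0.2}
    - {"delta_pos":[-3.3,18.5,0],"turn":20,"jaw":0.2}
    - {"delta_pos":[-4,22.2,0],"turn":24,"jaw":0.2}
    - {"delta_pos":[-4.6,25.9,0],"turn":28,"jaw":0.2}
    - {"delta_pos":[-5.3,29.5,0],"turn":32,"jaw":0.2}

```text
clock: 2.53
tool_pos: [0.5161, 0.0122, 0.25]
eef_rot: [1.0, 0.018, 0.0, -0.0]
contact_force: [0.8, 0.6, 0.0]
opening: 0.798
```

```bash
python3 - <<'E'
from h import *
show(); s,t,phi,ft=meas(); print(s["q"].round(2))
tgt=np.array([-144,-74,100]); print(delta(tgt-t,phi),"turn",phi+90)
E
```

```text
t2.53 tcp_t(mm) [-21.   10.9 250.6] phi -77.1 F_t [ 0.8 -0.7  0. ] open 0.798
[-0.14  0.55  0.05  1.9  -0.04  0.7  -0.04]
[ 5.53 13.88 15.06] turn 12.93805767262262
```

>>> send_rows:
  series:
    - {"delta_pos":[1.4,3.5,0],"turn":3.2,"jaw":0.2}
    - {"delta_pos":[2.8,7.0,0],"turn":6.5,"jaw":0.2}
    - {"delta_pos":[4.1,10.5,0],"turn":9.7,"jaw":0.2}
    - {"delta_pos":[5.5,13.9,0],"turn":12.9,"jaw":0.2}
    - {"delta_pos":[5.5,13.9,3],"turn":12.9,"jaw":0.2}
    - {"delta_pos":[5.5,13.9,7],"turn":12.9,"jaw":0.2}
    - {"delta_pos":[5.5,13.9,11],"turn":12.9,"jaw":0.2}
    - {"delta_pos":[5.5,13.9,13],"turn":12.9,"jaw":0.2}

```text
clock: 3.2
tool_pos: [0.5736, -0.1223, 0.1158]
eef_rot: [0.996, -0.093, -0.003, -0.0]
contact_force: [-0.6, -0.1, -0.0]
opening: 0.801
```

```bash
python3 - <<'E'
from h import *
show()
for n in ("side","top"):
    a=vision.snapshot(n)[120:300,180:400]; cv2.imwrite(f"pics/{n}1.png",cv2.resize(a,None,fx=3.3,fy=3.3,interpolation=cv2.INTER_CUBIC))
E
```

```text
t3.20 tcp_t(mm) [-142.2  -70.9  116.4] phi -89.8 F_t [-0.2  0.6 -0. ] open 0.801
```

View pics/side1.png

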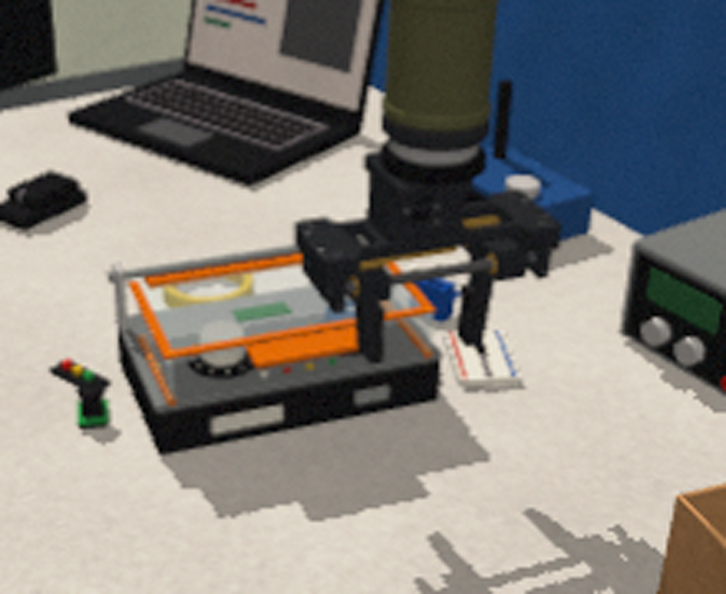

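View pics/top1.png

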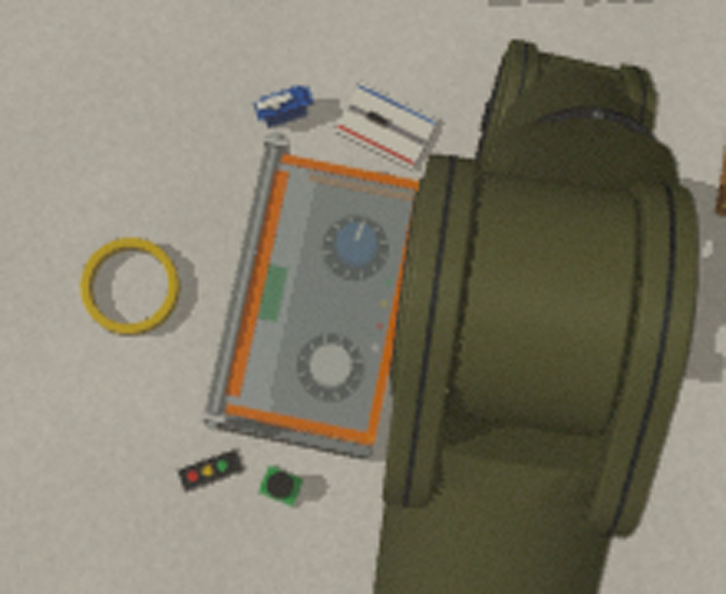

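>>> send_rows:
  series:
    - {"delta_pos":[0.1,0,2],"turn":0,"jaw":0.2}
    - {"delta_pos":[0.3,0,3.9],"turn":0,"jaw":0.2}
    - {"delta_pos":[0.3,-0.5,3.9],"turn":0,"jaw":0.2}
    - {"delta_pos":[0.3,-1.2,3.9],"turn":0,"jaw":0.2}
    - {"delta_pos":[0.3,-1.7,3.9],"turn":0,"jaw":0.2}
    - {"delta_pos":[0.3,-2.0,3.9],"turn":0,"jaw":0.2}
    - {"delta_pos":[0.3,-2.0,3.9],"turn":0,"jaw":0.2}
    - {"delta_pos":[0.3,-2.0,3.9],"turn":0,"jaw":0.2}

```text
clock: 3.97
tool_pos: [0.5829, -0.1033, 0.0818]
eef_rot: [0.996, -0.093, 0.001, -0.0]
contact_force: [-0.3, -0.4, 0.4]
opening: 0.802
```

```bash
python3 - <<'E'
from h import *
show()
E
```

```text
t3.97 tcp_t(mm) [-121.8  -76.5   82.3] phi -89.7 F_t [-0.4  0.3  0.4] open 0.802
```

>>> send_rows:
  series:
    - {"delta_pos":[0,-0.2,0],"turn":0,"jaw":0.2}
    - {"delta_pos":[0,-0.4,0],"turn":0,"jaw":0.2}
    - {"delta_pos":[0,-0.6,0],"turn":0,"jaw":0.2}
    - {"delta_pos":[0,-0.7,0],"turn":0,"jaw":0.2}
    - {"delta_pos":[0,-0.8,0],"turn":0,"jaw":0.2}
    - {"delta_pos":[0,-0.8,0],"turn":0,"jaw":0.2}

```text
clock: 4.47
tool_pos: [0.5838, -0.0959, 0.0806]
eef_rot: [0.996, -0.093, -0.0, 0.0]
contact_force: [-0.1, 0.4, -0.9]
opening: 0.797
```

```bash
python3 - <<'E'
from h import *
show()
E
```

```text
t4.47 tcp_t(mm) [-114.3  -75.9   81.2] phi -89.8 F_t [ 0.3  0.2 -0.9] open 0.797
```

>>> send_rows:
  series:
    - {"delta_pos":[0,-0.1,0],"turn":0,"jaw":0.2}
    - {"delta_pos":[0,-0.2,0],"turn":0,"jaw":0.2}
    - {"delta_pos":[0,-0.3,0],"turn":0,"jaw":0.2}
    - {"delta_pos":[0,-0.3,0],"turn":0,"jaw":0.2}

```text
clock: 4.8
tool_pos: [0.5838, -0.0956, 0.0807]
eef_rot: [0.996, -0.094, -0.0, 0.002]
contact_force: [-1.0, -6.9, 0.6]
opening: 0.802
```

```bash
python3 - <<'E'
from h import *
show()
E
```

```text
t4.80 tcp_t(mm) [-114.1  -75.9   81.3] phi -89.8 F_t [-7.  -0.3  0.6] open 0.802
```

>>> send_rows:
  series:
    - {"delta_pos":[0,-0.1,0],"turn":0,"jaw":0.2}
    - {"delta_pos":[0,-0.2,0],"turn":0,"jaw":0.2}
    - {"delta_pos":[0,-0.2,-0.2],"turn":0,"jaw":0.2}
    - {"delta_pos":[0,-0.2,-0.4],"turn":0,"jaw":0.2}
    - {"delta_pos":[0,-0.2,-0.7],"turn":0,"jaw":0.2}
    - {"delta_pos":[0,-0.2,-1.0],"turn":0,"jaw":0.2}

```text
clock: 5.3
tool_pos: [0.5837, -0.0958, 0.0907]
eef_rot: [0.996, -0.094, -0.0, 0.003]
contact_force: [-1.5, -9.9, -1.2]
opening: 0.797
```

```bash
python3 - <<'E'
from h import *
show()
a=vision.snapshot("side")[120:300,180:400]; cv2.imwrite("pics/side2.png",cv2.resize(a,None,fx=3.3,fy=3.3,interpolation=cv2.INTER_CUBIC))
E
```

```text
t5.30 tcp_t(mm) [-114.3  -75.9   91.2] phi -89.9 F_t [-10.   -0.4  -1.2] open 0.797
```

View pics/side2.png

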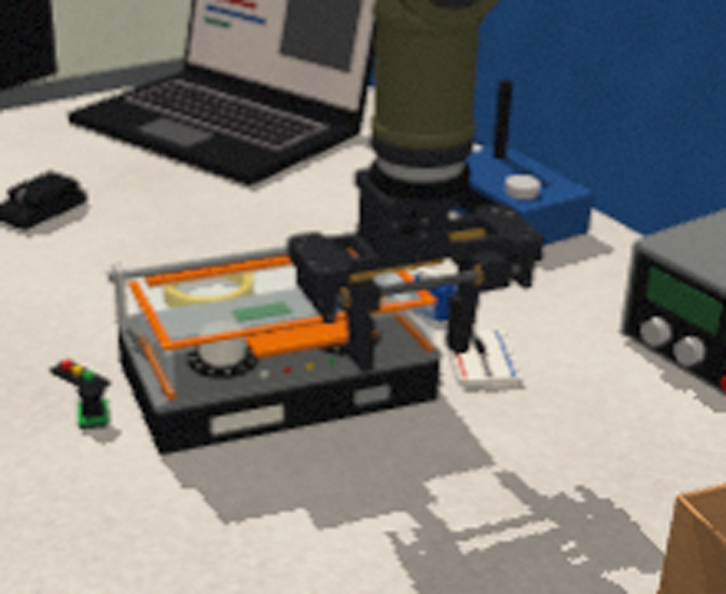

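```bash
python3 - <<'E'
import numpy as np
for t in np.arange(.06,2.3,.06): print("%.2f x %.1f z %.1f"%(t,-165*np.cos(t)-11.5*np.sin(t),-11.5*np.cos(t)+165*np.sin(t)))
E
```

```text
0.06 x -165.4 z -1.6
0.12 x -165.2 z 8.3
0.18 x -164.4 z 18.2
0.24 x -163.0 z 28.1
0.30 x -161.0 z 37.8
0.36 x -158.5 z 47.4
0.42 x -155.3 z 56.8
0.48 x -151.7 z 66.0
0.54 x -147.4 z 75.0
0.60 x -142.7 z 83.7
0.66 x -137.4 z 92.1
0.72 x -131.6 z 100.2
0.78 x -125.4 z 107.9
0.84 x -118.7 z 115.2
0.90 x -111.6 z 122.1
0.96 x -104.1 z 128.6
1.02 x -96.2 z 134.6
1.08 x -87.9 z 140.1
1.14 x -79.4 z 145.1
1.20 x -70.5 z 149.6
1.26 x -61.4 z 153.6
1.32 x -52.1 z 157.0
1.38 x -42.6 z 159.8
1.44 x -32.9 z 162.1
1.50 x -23.1 z 163.8
1.56 x -13.3 z 164.9
1.62 x -3.4 z 165.4
1.68 x 6.6 z 165.3
1.74 x 16.4 z 164.6
1.80 x 26.3 z 163.3
1.86 x 36.0 z 161.4
1.92 x 45.6 z 159.0
1.98 x 55.1 z 156.0
2.04 x 64.4 z 152.4
2.10 x 73.4 z 148.2
2.16 x 82.1 z 143.6
2.22 x 90.6 z 138.4
2.28 x 98.7 z 132.7
```

>>> send_rows:
  series:
    - {"delta_pos":[0,-0.05,-0.75],"turn":0,"jaw":0.2}
    - {"delta_pos":[0,-0.1,-1.5],"turn":0,"jaw":0.2}
    - {"delta_pos":[0,-0.15,-2.2],"turn":0,"jaw":0.2}
    - {"delta_pos":[0,-0.25,-2.95],"turn":0,"jaw":0.2}
    - {"delta_pos":[0,-0.4,-3.7],"turn":0,"jaw":0.2}
    - {"delta_pos":[0,-0.6,-4.4],"turn":0,"jaw":0.2}
    - {"delta_pos":[0,-0.8,-5.1],"turn":0,"jaw":0.2}
    - {"delta_pos":[0,-1.0,-5.85],"turn":0,"jaw":0.2}

```text
clock: 6.02
tool_pos: [0.5858, -0.0852, 0.1497]
eef_rot: [0.996, -0.094, -0.0, 0.003]
contact_force: [-1.6, -7.0, 1.3]
opening: 0.801
```

```bash
python3 - <<'E'
from h import *
show()
a=vision.snapshot("side")[120:300,180:400]; cv2.imwrite("pics/side3.png",cv2.resize(a,None,fx=3.3,fy=3.3,interpolation=cv2.INTER_CUBIC))
E
```

```text
t6.02 tcp_t(mm) [-103.5  -75.9  150.3] phi -89.9 F_t [-7.2  0.3  1.3] open 0.801
```

View pics/side3.png

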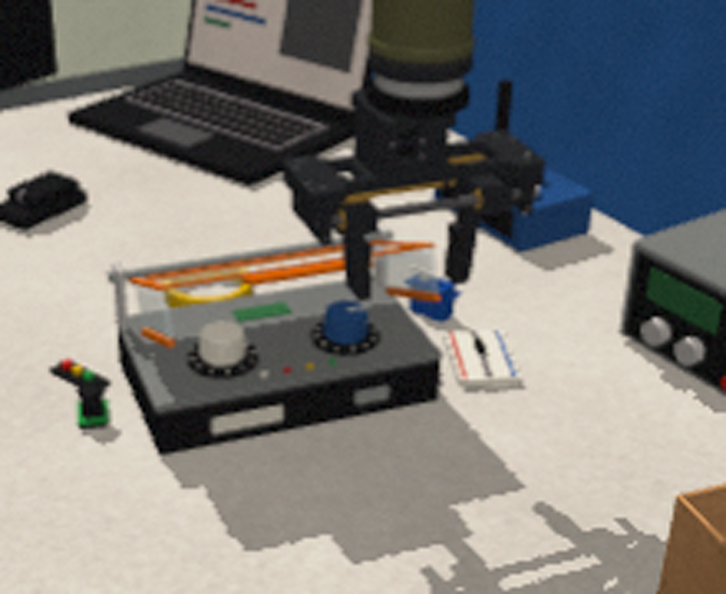

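>>> send_rows:
  series:
    - {"delta_pos":[0,-0.25,-0.7],"turn":0,"jaw":0.2}
    - {"delta_pos":[0,-0.55,-1.4],"turn":0,"jaw":0.2}
    - {"delta_pos":[0,-0.9,-2.1],"turn":0,"jaw":0.2}
    - {"delta_pos":[0,-1.25,-2.8],"turn":0,"jaw":0.2}
    - {"delta_pos":[0,-1.65,-3.5],"turn":0,"jaw":0.2}
    - {"delta_pos":[0,-2.1,-4.2],"turn":0,"jaw":0.2}
    - {"delta_pos":[0,-2.5,-4.8],"turn":0,"jaw":0.2}
    - {"delta_pos":[0,-3.0,-5.4],"turn":0,"jaw":0.2}

```text
clock: 6.73
tool_pos: [0.5922, -0.0521, 0.2039]
eef_rot: [0.996, -0.093, 0.0, 0.0]
contact_force: [-0.2, -4.7, 3.1]
opening: 0.8
```

```bash
python3 - <<'E'
from h import *
show()
a=vision.snapshot("side")[100:280,180:400]; cv2.imwrite("pics/side4.png",cv2.resize(a,None,fx=3.3,fy=3.3,interpolation=cv2.INTER_CUBIC))
E
```

```text
t6.73 tcp_t(mm) [-69.8 -75.9 204.5] phi -89.8 F_t [-4.7 -0.7  3.1] open 0.800
```

View pics/side4.png

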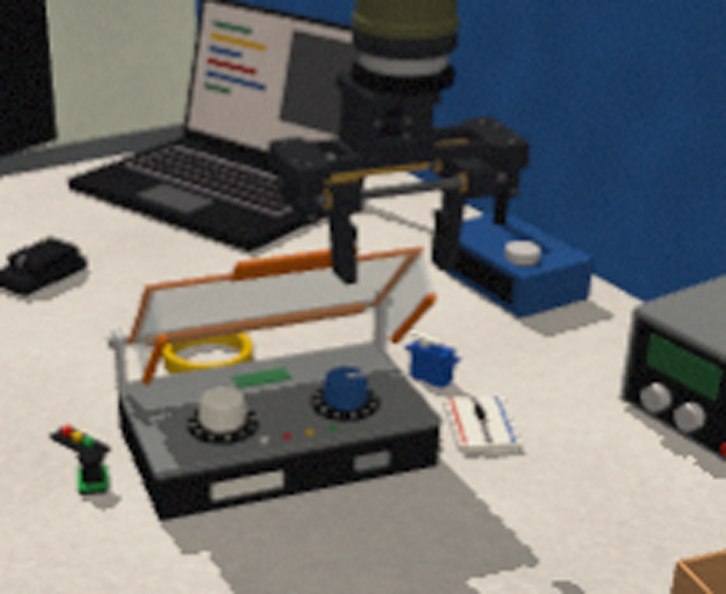

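>>> send_rows:
  series:
    - {"delta_pos":[0,-0.5,-0.65],"turn":0,"jaw":0.2}
    - {"delta_pos":[0,-1.05,-1.2],"turn":0,"jaw":0.2}
    - {"delta_pos":[0,-1.65,-1.8],"turn":0,"jaw":0.2}
    - {"delta_pos":[0,-2.3,-2.35],"turn":0,"jaw":0.2}
    - {"delta_pos":[0,-2.9,-2.9],"turn":0,"jaw":0.2}
    - {"delta_pos":[0,-3.6,-3.4],"turn":0,"jaw":0.2}
    - {"delta_pos":[0,-4.3,-3.8],"turn":0,"jaw":0.2}
    - {"delta_pos":[0,-4.9,-4.2],"turn":0,"jaw":0.2}

```text
clock: 7.45
tool_pos: [0.6011, -0.002, 0.2455]
eef_rot: [0.996, -0.093, -0.0, -0.0]
contact_force: [-0.1, -0.4, -0.4]
opening: 0.799
```

```bash
python3 - <<'E'
from h import *
show(); print(r.get_state()["q"].round(2))
a=vision.snapshot("side")[100:280,180:400]; cv2.imwrite("pics/side5.png",cv2.resize(a,None,fx=3.3,fy=3.3,interpolation=cv2.INTER_CUBIC))
E
```

```text
t7.45 tcp_t(mm) [-18.9 -75.2 246. ] phi -89.7 F_t [-0.4  0.  -0.4] open 0.799
[-0.15  0.66  0.13  1.66 -0.11  0.83 -0.15]
```

View pics/side5.png

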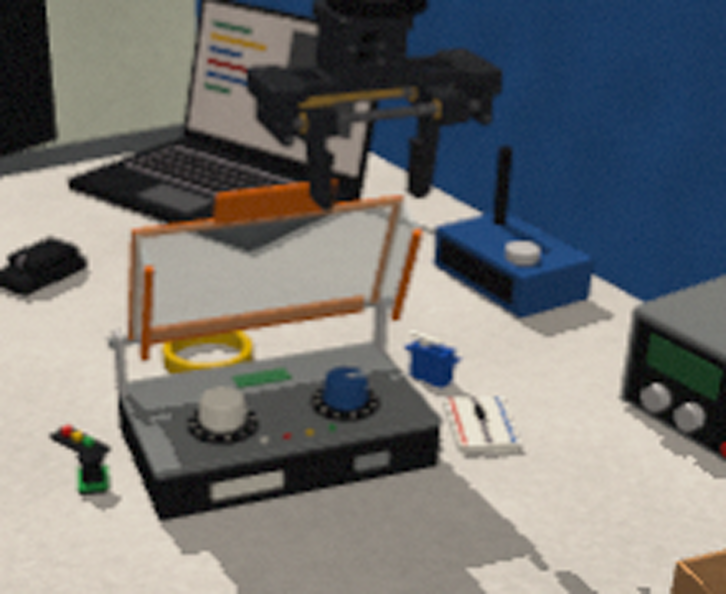

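>>> send_rows:
  series:
    - {"delta_pos":[-0.03,-0.55,0],"turn":-6.5,"jaw":0.2}
    - {"delta_pos":[-0.11,-1.1,0],"turn":-13,"jaw":0.2}
    - {"delta_pos":[-0.25,-1.6,0],"turn":-19.5,"jaw":0.2}
    - {"delta_pos":[-0.45,-2.05,0],"turn":-26,"jaw":0.2}
    - {"delta_pos":[-0.69,-2.5,0],"turn":-32.5,"jaw":0.2}
    - {"delta_pos":[-0.98,-2.9,0],"turn":-39,"jaw":0.2}
    - {"delta_pos":[-1.32,-3.25,0],"turn":-45.5,"jaw":0.2}
    - {"delta_pos":[-1.57,-3.5,0],"turn":-50,"jaw":0.2}

```text
clock: 8.17
tool_pos: [0.5922, 0.0342, 0.2453]
eef_rot: [0.941, 0.339, 0.0, -0.0]
contact_force: [1.0, -0.2, 0.3]
opening: 0.801
```

```bash
python3 - <<'E'
from h import *
show(); s,t,phi,ft=meas();print(s["q"].round(2))
p=np.radians(phi); print("F center",t[:2]-44*np.array([np.cos(p),np.sin(p)]))
a=vision.snapshot("side")[80:260,180:400]; cv2.imwrite("pics/side6.png",cv2.resize(a,None,fx=3.3,fy=3.3,interpolation=cv2.INTER_CUBIC))
E
```

```text
t8.17 tcp_t(mm) [ 15.  -59.6 245.9] phi -39.5 F_t [ 0.  -1.1  0.3] open 0.801
[-0.06  0.65 -0.12  1.67  0.1   0.83  0.46]
F center [-18.98156594 -31.65685143]
```

View pics/side6.png

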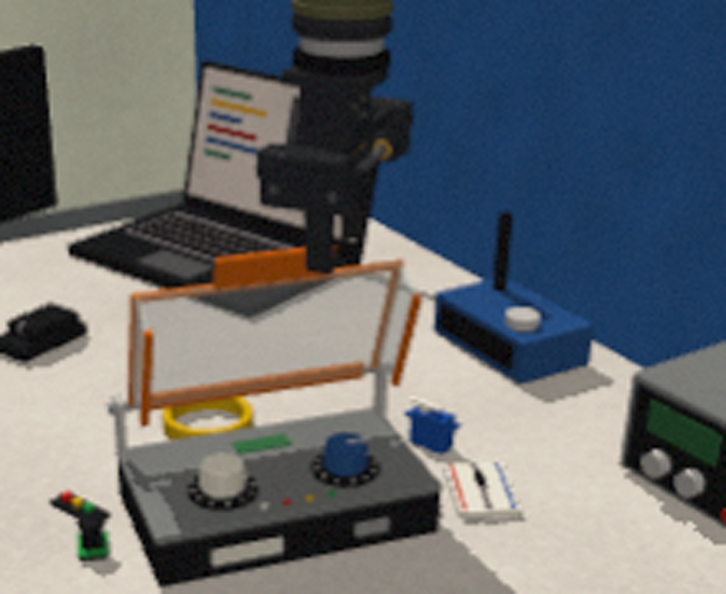

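```bash
python3 - <<'E'
from h import *
show(); s,t,phi,ft=meas()
F0=np.array([-19,-31.7])
for k in range(1,9):
    ph=min(phi+6.5*k,0); p=np.radians(ph)
    T=np.r_[F0+[1.0*k,0]+44*np.array([np.cos(p),np.sin(p)]),t[2]]
    print(delta(T-t,phi),round(phi-ph,1))
E
```

```text
t8.22 tcp_t(mm) [ 15.4 -59.1 245.9] phi -39.3 F_t [-0.6  0.3  0.9] open 0.797
[ 0.05 -0.5  -0.  ] -6.5
[ 0.04 -1.06 -0.  ] -13.0
[-0.02 -1.6  -0.  ] -19.5
[-0.14 -2.12 -0.  ] -26.0
[-0.3  -2.62 -0.  ] -32.5
[-0.52 -3.09 -0.  ] -39.0
[-0.46 -3.17 -0.  ] -39.3
[-0.38 -3.24 -0.  ] -39.3
```

>>> send_rows:
  series:
    - {"delta_pos":[0.05,-0.5,0],"turn":-6.5,"jaw":0.2}
    - {"delta_pos":[0.04,-1.05,0],"turn":-13,"jaw":0.2}
    - {"delta_pos":[-0.02,-1.6,0],"turn":-19.5,"jaw":0.2}
    - {"delta_pos":[-0.14,-2.1,0],"turn":-26,"jaw":0.2}
    - {"delta_pos":[-0.3,-2.6,0],"turn":-32.5,"jaw":0.2}
    - {"delta_pos":[-0.5,-3.1,0],"turn":-39,"jaw":0.2}
    - {"delta_pos":[-0.45,-3.2,0],"turn":-39.5,"jaw":0.2}
    - {"delta_pos":[-0.4,-3.25,0],"turn":-39.5,"jaw":0.2}

```text
clock: 8.88
tool_pos: [0.5684, 0.0562, 0.2452]
eef_rot: [0.774, 0.633, -0.0, -0.0]
contact_force: [-0.6, 0.4, 1.2]
opening: 0.799
```

```bash
python3 - <<'E'
from h import *
show(); s,t,phi,ft=meas();print(s["q"].round(2))
p=np.radians(phi); print("F center",t[:2]-44*np.array([np.cos(p),np.sin(p)]))
for n in ("side","top"):
  a=vision.snapshot(n)[80:260,180:400]; cv2.imwrite(f"pics/{n}7.png",cv2.resize(a,None,fx=3.3,fy=3.3,interpolation=cv2.INTER_CUBIC))
E
```

```text
t8.88 tcp_t(mm) [ 32.1 -32.  245.8] phi -0.5 F_t [0.3 0.6 1.2] open 0.799
[ 0.01  0.63 -0.32  1.73  0.26  0.82  0.94]
F center [-11.92072283 -31.63079488]
```

View pics/side7.png

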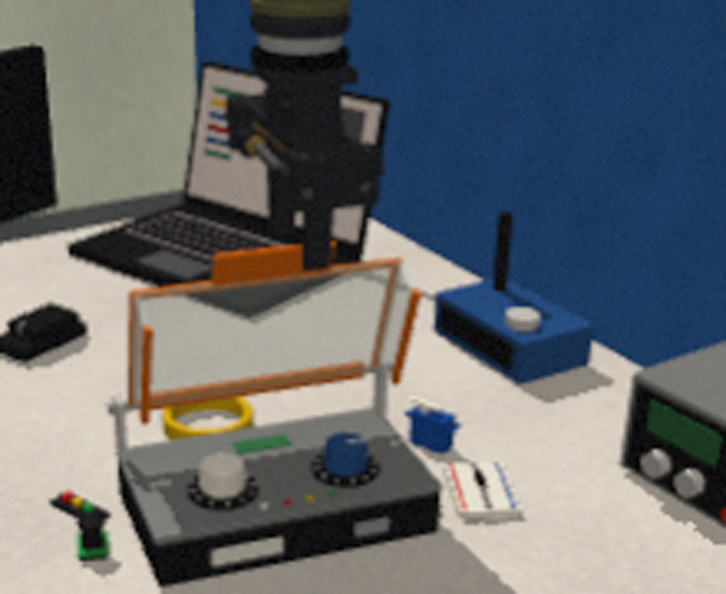

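>>> send_rows:
  series:
    - {"delta_pos":[0,0,-0.1],"turn":0,"jaw":0.27}
    - {"delta_pos":[0,0,-0.2],"turn":0,"jaw":0.34}
    - {"delta_pos":[0,0,-0.3],"turn":0,"jaw":0.41}
    - {"delta_pos":[0,0,-0.4],"turn":0,"jaw":0.48}
    - {"delta_pos":[0,0,-0.5],"turn":0,"jaw":0.55}
    - {"delta_pos":[0,0,-0.6],"turn":0,"jaw":0.61}
    - {"delta_pos":[0,0,-0.6],"turn":0,"jaw":0.65}
    - {"delta_pos":[0,0,-0.6],"turn":0,"jaw":0.65}

```text
clock: 9.65
tool_pos: [0.5688, 0.0565, 0.2514]
eef_rot: [0.773, 0.635, 0.0, 0.0]
contact_force: [-0.7, -0.6, -0.2]
opening: 0.351
```

```bash
python3 - <<'E'
from h import *
show()
a=vision.snapshot("side")[80:260,180:400]; cv2.imwrite("pics/side8.png",cv2.resize(a,None,fx=3.3,fy=3.3,interpolation=cv2.INTER_CUBIC))
E
```

```text
t9.65 tcp_t(mm) [ 32.5 -32.4 251.9] phi -0.3 F_t [-0.7  0.5 -0.2] open 0.351
```

View pics/side8.png

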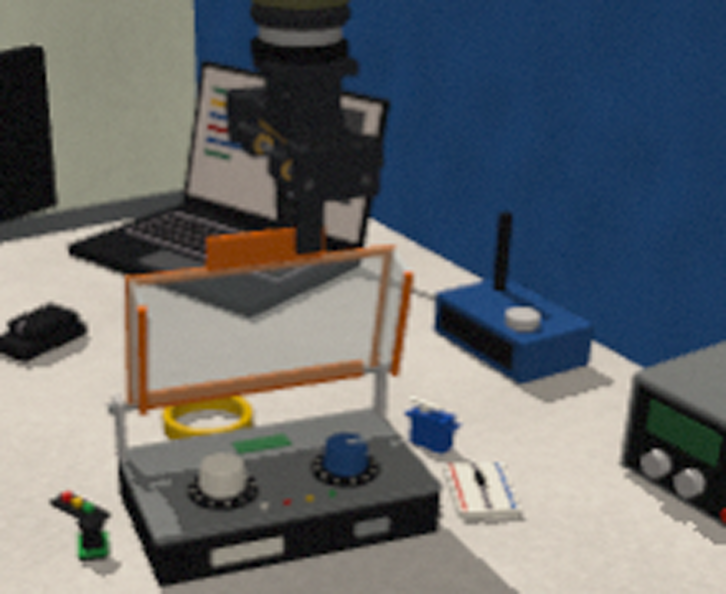

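>>> send_rows:
  series:
    - {"delta_pos":[0.5,0,-0.15],"turn":0,"jaw":0.67}
    - {"delta_pos":[1.0,0,-0.3],"turn":0,"jaw":0.69}
    - {"delta_pos":[1.5,0,-0.45],"turn":0,"jaw":0.71}
    - {"delta_pos":[2.0,0,-0.6],"turn":0,"jaw":0.72}
    - {"delta_pos":[2.5,0,-0.7],"turn":0,"jaw":0.72}
    - {"delta_pos":[3.0,0,-0.8],"turn":0,"jaw":0.72}
    - {"delta_pos":[3.5,0,-0.8],"turn":0,"jaw":0.72}
    - {"delta_pos":[4.0,0,-0.8],"turn":0,"jaw":0.72}

```text
clock: 10.37
tool_pos: [0.5765, 0.0964, 0.2593]
eef_rot: [0.772, 0.635, 0.0, 0.0]
contact_force: [-0.5, 0.6, 0.1]
opening: 0.28
```

```bash
python3 - <<'E'
from h import *
show()
a=vision.snapshot("side")[80:260,180:400]; cv2.imwrite("pics/side9.png",cv2.resize(a,None,fx=3.3,fy=3.3,interpolation=cv2.INTER_CUBIC))
E
```

```text
t10.37 tcp_t(mm) [ 73.1 -32.4 259.9] phi -0.2 F_t [0.5 0.6 0.1] open 0.280
```

View pics/side9.png

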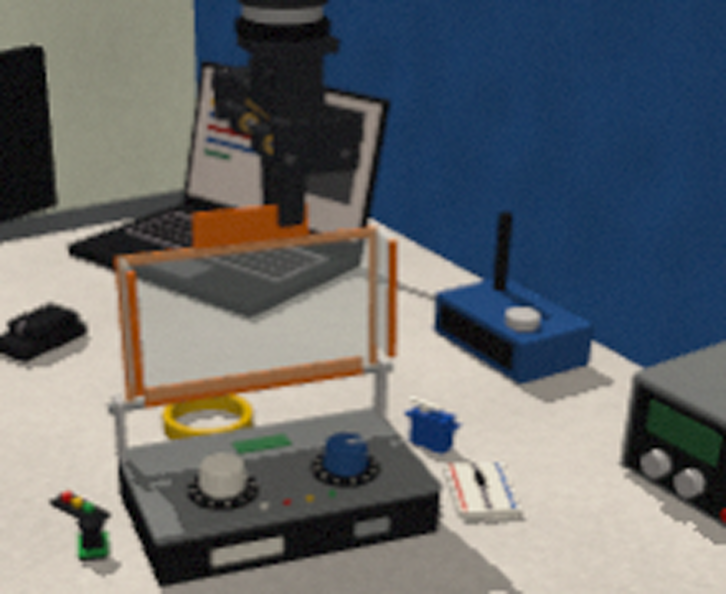

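>>> send_rows:
  series:
    - {"delta_pos":[0.45,0,0],"turn":0,"jaw":0.72}
    - {"delta_pos":[0.9,0,0],"turn":0,"jaw":0.72}
    - {"delta_pos":[1.35,0,0],"turn":0,"jaw":0.72}
    - {"delta_pos":[1.8,0,0],"turn":0,"jaw":0.72}
    - {"delta_pos":[2.2,0,0],"turn":0,"jaw":0.72}
    - {"delta_pos":[2.6,0,0.05],"turn":0,"jaw":0.72}
    - {"delta_pos":[3.0,0,0.1],"turn":0,"jaw":0.72}
    - {"delta_pos":[3.4,0,0.2],"turn":0,"jaw":0.72}

```text
clock: 11.08
tool_pos: [0.583, 0.1295, 0.2572]
eef_rot: [0.773, 0.635, 0.0, -0.0]
contact_force: [-0.6, 0.7, 0.5]
opening: 0.28
```

```bash
python3 - <<'E'
from h import *
show()
a=vision.snapshot("side")[80:260,180:400]; cv2.imwrite("pics/side10.png",cv2.resize(a,None,fx=3.3,fy=3.3,interpolation=cv2.INTER_CUBIC))
E
```

```text
t11.08 tcp_t(mm) [106.8 -32.5 257.8] phi -0.3 F_t [0.6 0.7 0.5] open 0.280
```

View pics/side10.png

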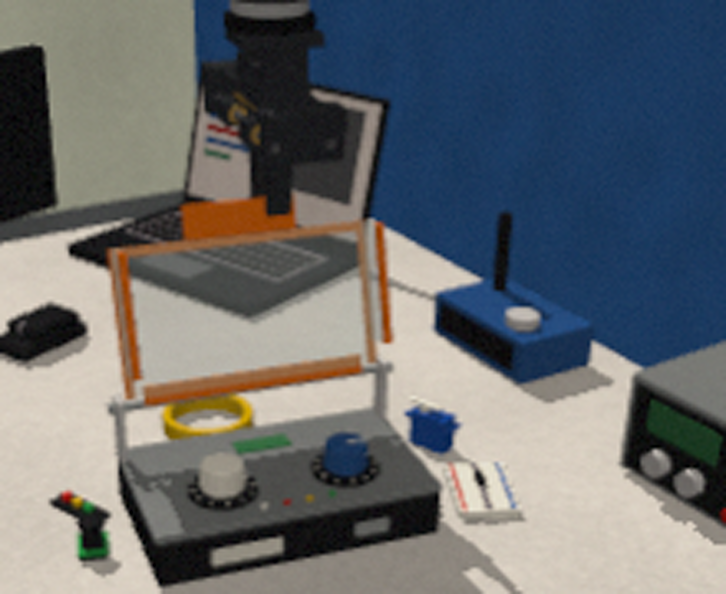

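>>> send_rows:
  series:
    - {"delta_pos":[0.4,0,0.3],"turn":0,"jaw":0.72}
    - {"delta_pos":[0.8,0,0.6],"turn":0,"jaw":0.72}
    - {"delta_pos":[1.2,0,0.85],"turn":0,"jaw":0.72}
    - {"delta_pos":[1.6,0,1.05],"turn":0,"jaw":0.72}
    - {"delta_pos":[2.0,0,1.25],"turn":0,"jaw":0.72}
    - {"delta_pos":[2.4,0,1.45],"turn":0,"jaw":0.72}
    - {"delta_pos":[2.8,0,1.7],"turn":0,"jaw":0.72}
    - {"delta_pos":[3.2,0,1.95],"turn":0,"jaw":0.72}

```text
clock: 11.8
tool_pos: [0.5892, 0.1611, 0.2375]
eef_rot: [0.773, 0.635, 0.0, -0.0]
contact_force: [1.0, 0.2, -0.0]
opening: 0.277
```

```bash
python3 - <<'E'
from h import *
show()
a=vision.snapshot("side")[80:260,180:400]; cv2.imwrite("pics/side11.png",cv2.resize(a,None,fx=3.3,fy=3.3,interpolation=cv2.INTER_CUBIC))
E
```

```text
t11.80 tcp_t(mm) [139.  -32.6 238.1] phi -0.3 F_t [ 0.4 -0.9 -0. ] open 0.277
```

View pics/side11.png

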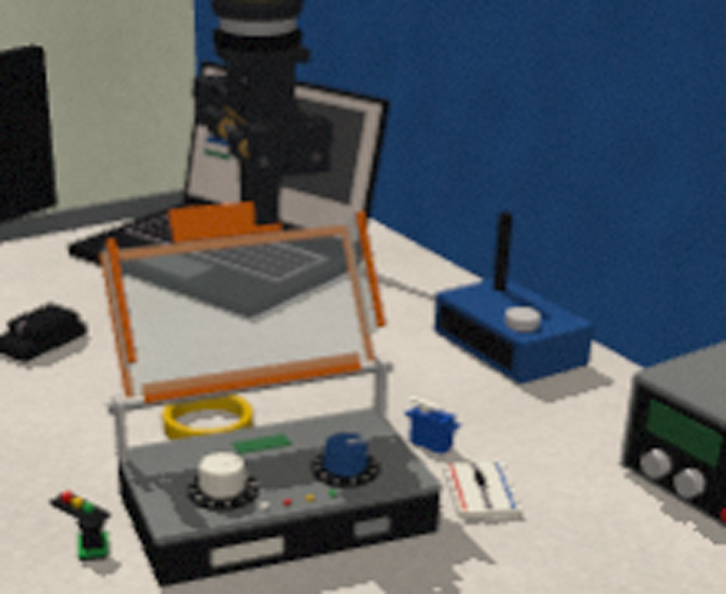

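>>> send_rows:
  series:
    - {"delta_pos":[0.2,0,0.1],"turn":0,"jaw":0.72}
    - {"delta_pos":[0.4,0,0.2],"turn":0,"jaw":0.72}
    - {"delta_pos":[0.6,0,0.3],"turn":0,"jaw":0.72}
    - {"delta_pos":[0.8,0,0.4],"turn":0,"jaw":0.72}
    - {"delta_pos":[1.0,0,0.5],"turn":0,"jaw":0.72}
    - {"delta_pos":[1.2,0,0.5],"turn":0,"jaw":0.72}
    - {"delta_pos":[1.4,0,0.5],"turn":0,"jaw":0.7}
    - {"delta_pos":[1.6,0,0.5],"turn":0,"jaw":0.68}

```text
clock: 12.52
tool_pos: [0.5923, 0.1762, 0.2328]
eef_rot: [0.773, 0.635, 0.0, 0.0]
contact_force: [0.5, 0.6, -0.3]
opening: 0.323
```

```bash
python3 - <<'E'
from h import *
show()
a=vision.snapshot("side")[80:260,180:400]; cv2.imwrite("pics/side12.png",cv2.resize(a,None,fx=3.3,fy=3.3,interpolation=cv2.INTER_CUBIC))
# predicted lip corners at 2.25
for th in (2.1,2.15,2.2,2.25):
  c,s=np.cos(th),np.sin(th)
  L=[[.06+.001*(-165*c-11.5*s),y,.098+.001*(-11.5*c+165*s)] for y in(-.05,.05)]
  L+=[[.06+.001*(-135*c-6*s),y,.098+.001*(-6*c+135*s)] for y in(-.114,.114)]
  print(th,((proj("side",w(pose,L))-[180,80])*3.3).round(0).tolist())
E
```

```text
t12.52 tcp_t(mm) [154.5 -32.8 233.4] phi -0.3 F_t [ 0.7 -0.4 -0.3] open 0.323
2.1 [[279.0, 194.0], [169.0, 205.0], [349.0, 220.0], [101.0, 249.0]]
2.15 [[276.0, 195.0], [168.0, 207.0], [347.0, 222.0], [100.0, 250.0]]
2.2 [[274.0, 197.0], [166.0, 209.0], [345.0, 223.0], [99.0, 252.0]]
2.25 [[271.0, 200.0], [164.0, 211.0], [342.0, 225.0], [98.0, 254.0]]
```

View pics/side12.png

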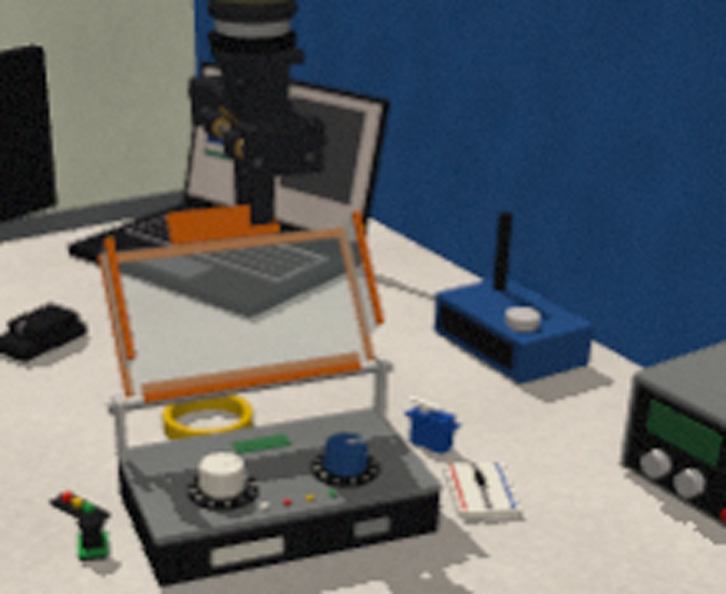

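>>> send_rows:
  series:
    - {"delta_pos":[0,0,-0.8],"turn":0,"jaw":0.68}
    - {"delta_pos":[0,0,-2],"turn":0,"jaw":0.68}
    - {"delta_pos":[0,0,-4],"turn":0,"jaw":0.6}
    - {"delta_pos":[0,0,-6],"turn":0,"jaw":0.5}
    - {"delta_pos":[0,0,-8],"turn":0,"jaw":0.4}
    - {"delta_pos":[0,0,-8],"turn":0,"jaw":0.32}

```text
clock: 13.07
tool_pos: [0.5943, 0.177, 0.3176]
eef_rot: [0.773, 0.635, 0.004, 0.001]
contact_force: [1.1, 0.6, 0.3]
opening: 0.596
```

```bash
python3 - <<'E'
from h import *
show()
for n in ("side","top"):
  a=vision.snapshot(n)[80:260,180:400]; cv2.imwrite(f"pics/{n}13.png",cv2.resize(a,None,fx=3.3,fy=3.3,interpolation=cv2.INTER_CUBIC))
th=2.25;c,s=np.cos(th),np.sin(th)
for rr in (0,20,40,60,135):
  L=[[.06+.001*(-rr*c-51*s),y,.098+.001*(-51*c+rr*s)] for y in(-.114,.114)]
  print(rr,np.round(L[0],3),((proj("side",w(pose,L))-[180,80])*3.3).round(0).tolist())
L=[[.06+.001*(-165*c-11.5*s),y,.098+.001*(-11.5*c+165*s)] for y in(-.05,.05)]
print("lip",((proj("side",w(pose,L))-[180,80])*3.3).round(0).tolist())
E
```

```text
t13.07 tcp_t(mm) [155.6 -34.6 318.1] phi -0.3 F_t [ 0.8 -0.9  0.3] open 0.596
0 [ 0.02  -0.114  0.13 ] [[390.0, 354.0], [134.0, 393.0]]
20 [ 0.033 -0.114  0.146] [[385.0, 332.0], [130.0, 369.0]]
40 [ 0.045 -0.114  0.161] [[380.0, 310.0], [125.0, 346.0]]
60 [ 0.058 -0.114  0.177] [[375.0, 288.0], [121.0, 323.0]]
135 [ 0.105 -0.114  0.235] [[357.0, 208.0], [104.0, 237.0]]
lip [[271.0, 200.0], [164.0, 211.0]]
```

View pics/side13.png

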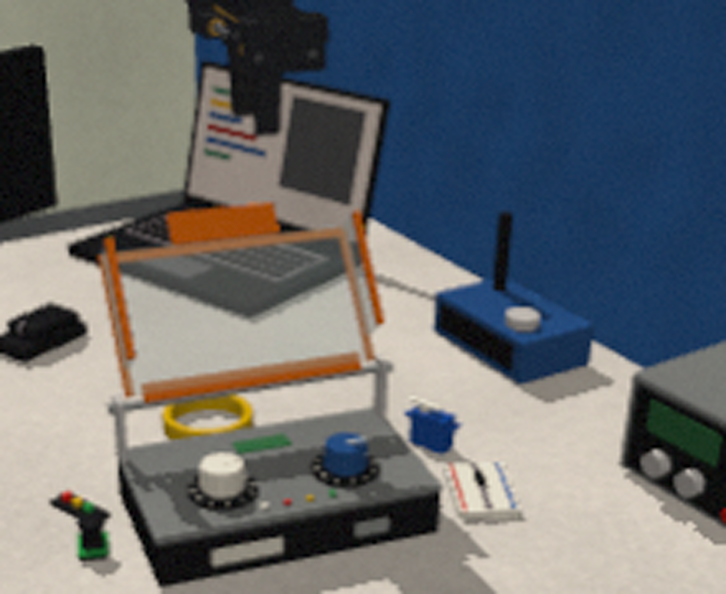

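View pics/top13.png

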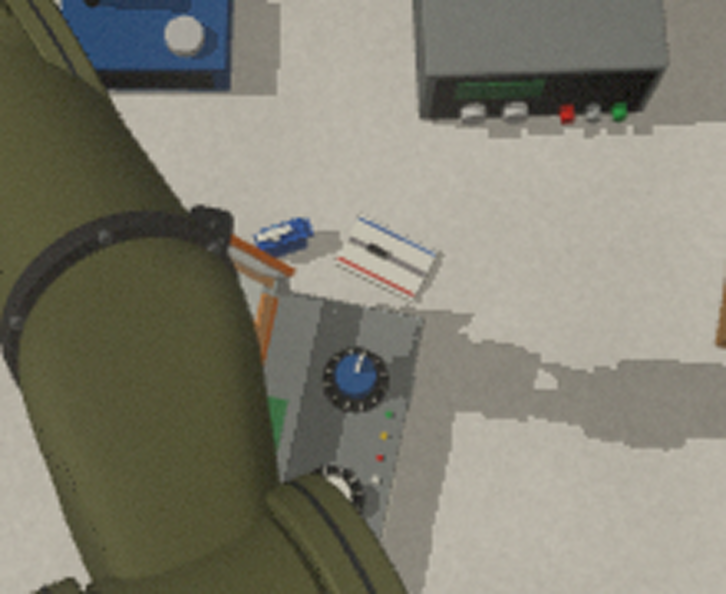

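```bash
python3 - <<'E'
from h import *
U={"top":(287.9,193.9),"side":(285.5,213.6)}
def f(X): return np.concatenate([proj(n,X)[0]-U[n] for n in U])
s=least_squares(f,[.58,0,.078]); print(s.x,to_t(s.x)*1000,s.fun)
print(proj("top",w(pose,[-.025,-.055,.078])),proj("side",w(pose,[-.025,-.055,.078])))
a=vision.snapshot("top")[160:235,250:325]; cv2.imwrite("pics/k0.png",cv2.resize(a,None,fx=8,fy=8,interpolation=cv2.INTER_CUBIC))
a=vision.snapshot("side")[190:240,225:325]; cv2.imwrite("pics/k0s.png",cv2.resize(a,None,fx=8,fy=8,interpolation=cv2.INTER_CUBIC))
E
```

```text
[ 0.58009184 -0.00573142  0.07698769] [-26.52223928 -55.25844629  77.5702853 ] [ 0.37318096 -0.7610915  -0.80662331  0.17445429]
[[287.74196105 193.08879734]] [[284.41481624 213.4030582 ]]
```

View pics/k0.png

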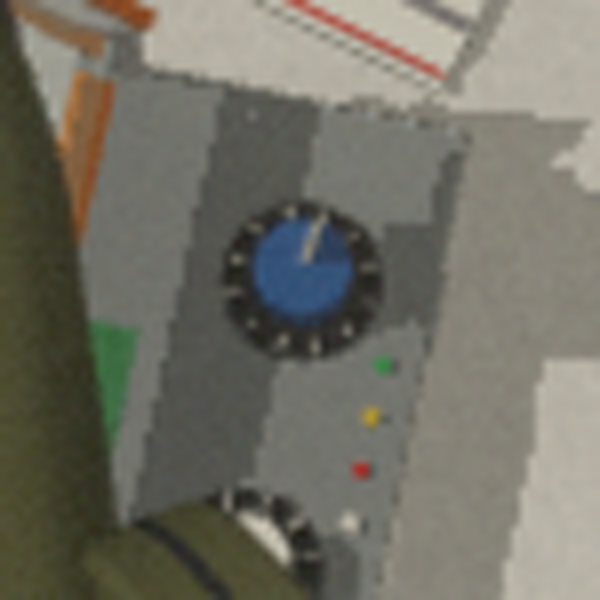

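View pics/k0s.png

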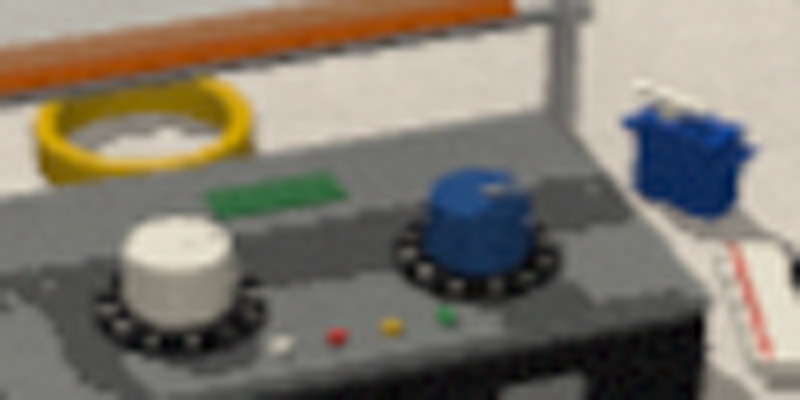

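>>> send_rows:
  series:
    - {"delta_pos":[-2.2,0.25,0],"turn":6.5,"jaw":0.32}
    - {"delta_pos":[-4.5,0.5,0],"turn":13,"jaw":0.32}
    - {"delta_pos":[-6.8,0.75,0],"turn":19.5,"jaw":0.32}
    - {"delta_pos":[-9,1,0],"turn":26,"jaw":0.32}
    - {"delta_pos":[-11.3,1.25,0],"turn":32.5,"jaw":0.32}
    - {"delta_pos":[-13.6,1.5,0],"turn":39,"jaw":0.32}
    - {"delta_pos":[-15.9,1.8,0],"turn":45.5,"jaw":0.32}
    - {"delta_pos":[-18.1,2.0,0],"turn":52,"jaw":0.32}

```text
clock: 13.93
tool_pos: [0.5759, -0.0068, 0.3115]
eef_rot: [0.973, 0.229, -0.001, -0.0]
contact_force: [-0.2, 0.7, 0.1]
opening: 0.678
```

```bash
python3 - <<'E'
from h import *
show(); s,t,phi,ft=meas()
print(delta(np.array([-25.5,-55,130])-t,phi),phi+82)
E
```

```text
t13.93 tcp_t(mm) [-28.4 -51.3 312.1] phi -52.6 F_t [0.6 0.3 0.1] open 0.678
[ 0.47 -0.   18.21] 29.395654160665558
```

>>> send_rows:
  series:
    - {"delta_pos":[0.1,0,0],"turn":6.5,"jaw":0.32}
    - {"delta_pos":[0.2,0,0],"turn":13,"jaw":0.32}
    - {"delta_pos":[0.3,0,0],"turn":19.5,"jaw":0.32}
    - {"delta_pos":[0.45,0,1],"turn":26,"jaw":0.32}
    - {"delta_pos":[0.45,0,4],"turn":29.4,"jaw":0.32}
    - {"delta_pos":[0.45,0,8],"turn":29.4,"jaw":0.32}
    - {"delta_pos":[0.45,0,12],"turn":29.4,"jaw":0.32}
    - {"delta_pos":[0.45,0,15],"turn":29.4,"jaw":0.32}

```text
clock: 14.6
tool_pos: [0.5786, -0.0032, 0.159]
eef_rot: [1.0, -0.022, -0.002, 0.0]
contact_force: [-0.1, -0.8, -0.3]
opening: 0.681
```

```bash
python3 - <<'E'
from h import *
show(); s,t,phi,ft=meas()
print(delta(np.array([-25.5,-55,71])-t,phi),phi+82)
a=vision.snapshot("side")[80:260,180:400]; cv2.imwrite("pics/side14.png",cv2.resize(a,None,fx=3.3,fy=3.3,interpolation=cv2.INTER_CUBIC))
E
```

```text
t14.60 tcp_t(mm) [-24.3 -53.3 159.6] phi -81.6 F_t [-0.9 -0.1 -0.3] open 0.681
[0.15 0.14 8.86] 0.35693747101311146
```

View pics/side14.png

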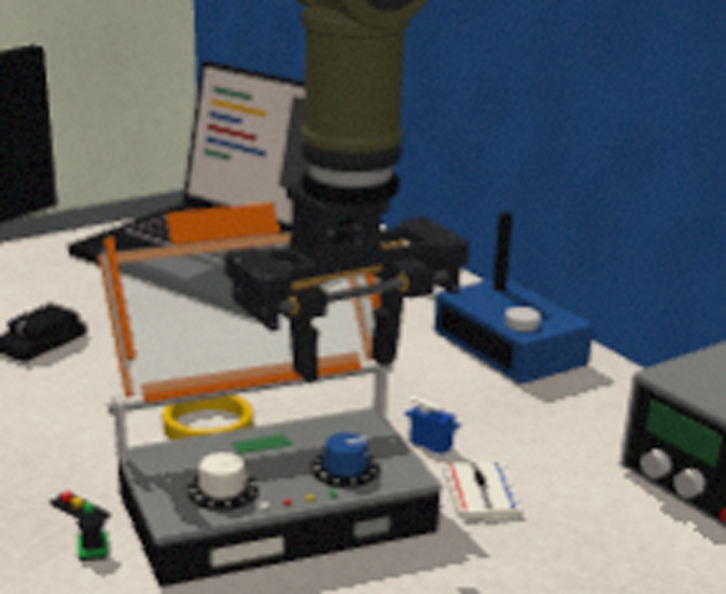

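>>> send_rows:
  series:
    - {"delta_pos":[0.15,0.15,2],"turn":0,"jaw":0.32}
    - {"delta_pos":[0.15,0.15,4],"turn":0,"jaw":0.32}
    - {"delta_pos":[0.15,0.15,5.5],"turn":0,"jaw":0.32}
    - {"delta_pos":[0.15,0.15,6.5],"turn":0,"jaw":0.32}
    - {"delta_pos":[0.15,0.15,6.5],"turn":0,"jaw":0.32}

```text
clock: 15.07
tool_pos: [0.5808, -0.0048, 0.096]
eef_rot: [1.0, -0.022, -0.002, 0.0]
contact_force: [-0.2, 0.7, 0.5]
opening: 0.678
```

```bash
python3 - <<'E'
from h import *
show(); s,t,phi,ft=meas()
print(delta(np.array([-25.5,-55,71])-t,phi),phi+82)
for n,b in (("side",(150,250,220,340)),("top",(150,250,230,340))):
  a=vision.snapshot(n)[b[0]:b[1],b[2]:b[3]]; cv2.imwrite(f"pics/{n}15.png",cv2.resize(a,None,fx=6,fy=6,interpolation=cv2.INTER_CUBIC))
E
```

```text
t15.07 tcp_t(mm) [-25.5 -55.8  96.6] phi -81.7 F_t [0.7 0.3 0.5] open 0.678
[-0.08 -0.01  2.56] 0.34501885636412055
```

View pics/side15.png

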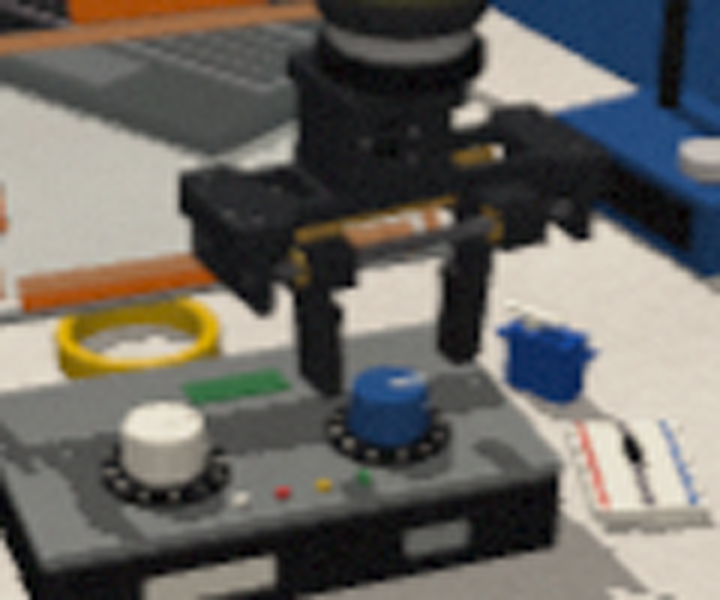

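>>> send_rows:
  series:
    - {"delta_pos":[-0.05,0,1.2],"turn":0,"jaw":0.32}
    - {"delta_pos":[-0.05,0,2.2],"turn":0,"jaw":0.32}
    - {"delta_pos":[-0.05,0,2.5],"turn":0,"jaw":0.4}
    - {"delta_pos":[-0.05,0,2.5],"turn":0,"jaw":0.48}
    - {"delta_pos":[-0.05,0,2.5],"turn":0,"jaw":0.56}
    - {"delta_pos":[-0.05,0,2.5],"turn":0,"jaw":0.64}
    - {"delta_pos":[-0.05,0,2.5],"turn":0,"jaw":0.72}
    - {"delta_pos":[-0.05,0,2.5],"turn":0,"jaw":0.75}
  force: 15

```text
clock: 15.83
tool_pos: [0.5814, -0.0048, 0.0729]
eef_rot: [1.0, -0.022, -0.0, -0.0]
contact_force: [-1.2, 0.1, -0.2]
opening: 0.404
```

```bash
python3 - <<'E'
from h import *
show()
print(r.get_state()["moment"])
E
```

```text
t15.83 tcp_t(mm) [-25.3 -56.4  73.5] phi -81.7 F_t [-0.1  1.2 -0.2] open 0.404
[-0.0796448   0.30680222 -0.02813678]
```

>>> send_rows:
  series:
    - {"delta_pos":[0,0,0],"turn":5,"jaw":0.75}
    - {"delta_pos":[0,0,0],"turn":10,"jaw":0.75}
    - {"delta_pos":[0,0,0],"turn":15,"jaw":0.75}
    - {"delta_pos":[0,0,0],"turn":20,"jaw":0.75}
    - {"delta_pos":[0,0,0],"turn":25,"jaw":0.75}
    - {"delta_pos":[0,0,0],"turn":29,"jaw":0.75}
    - {"delta_pos":[0,0,0],"turn":32,"jaw":0.75}
    - {"delta_pos":[0,0,0],"turn":32,"jaw":0.75}

```text
clock: 16.5
tool_pos: [0.5807, -0.0046, 0.0729]
eef_rot: [0.955, -0.298, -0.001, 0.0]
contact_force: [-2.5, 0.4, 1.8]
opening: 0.402
```

```bash
python3 - <<'E'
from h import *
show()
print(r.get_state()["moment"])
a=vision.snapshot("side")[150:250,220:340]; cv2.imwrite("pics/side16.png",cv2.resize(a,None,fx=6,fy=6,interpolation=cv2.INTER_CUBIC))
E
```

```text
t16.50 tcp_t(mm) [-25.2 -55.7  73.4] phi -113.7 F_t [-0.1  2.5  1.8] open 0.402
[-0.00180803  0.70114611 -0.00803689]
```

View pics/side16.png

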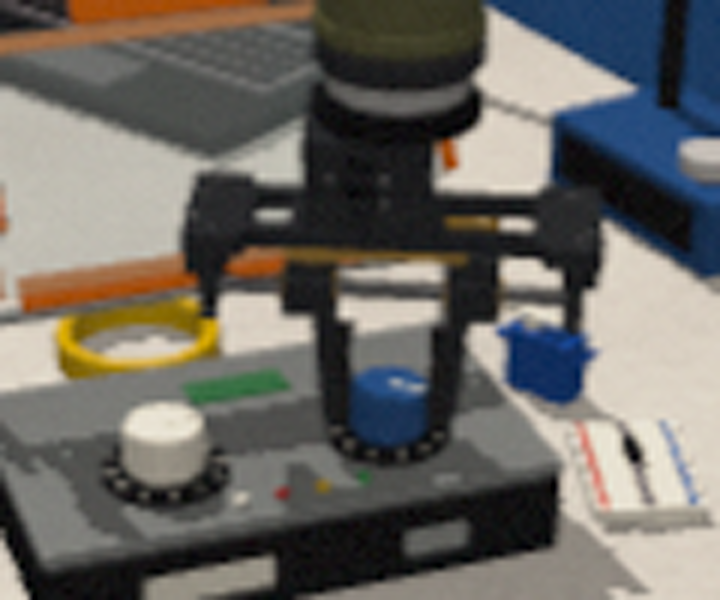

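>>> send_rows:
  series:
    - {"delta_pos":[0,0,0],"turn":32,"jaw":0.4}
    - {"delta_pos":[0,0,0],"turn":0,"jaw":0.4}

```text
clock: 16.72
tool_pos: [0.5826, -0.0045, 0.0729]
eef_rot: [0.954, -0.298, 0.001, -0.0]
contact_force: [-0.4, -0.3, -0.3]
opening: 0.528
```

```bash
python3 - <<'E'
from h import *
show()
a=vision.snapshot("side")[190:235,260:310]; cv2.imwrite("pics/side17.png",cv2.resize(a,None,fx=12,fy=12,interpolation=cv2.INTER_CUBIC))
a=vision.snapshot("top")[150:250,230:350]; cv2.imwrite("pics/top17.png",cv2.resize(a,None,fx=6,fy=6,interpolation=cv2.INTER_CUBIC))
E
```

```text
t16.72 tcp_t(mm) [-24.8 -57.5  73.5] phi -113.8 F_t [-0.3  0.3 -0.3] open 0.528
```

View pics/side17.png

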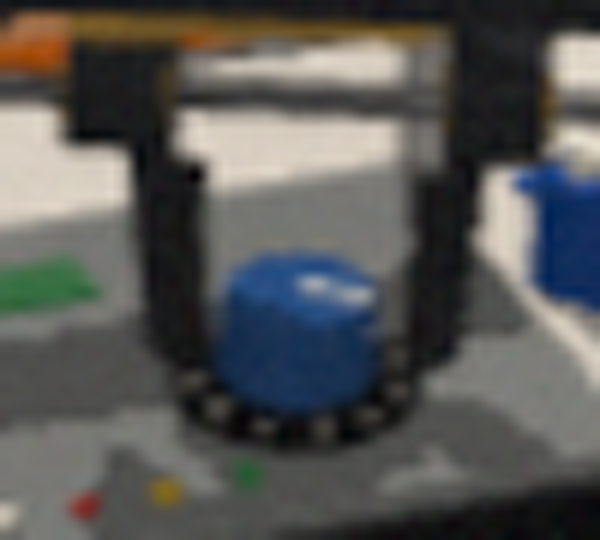

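View pics/top17.png

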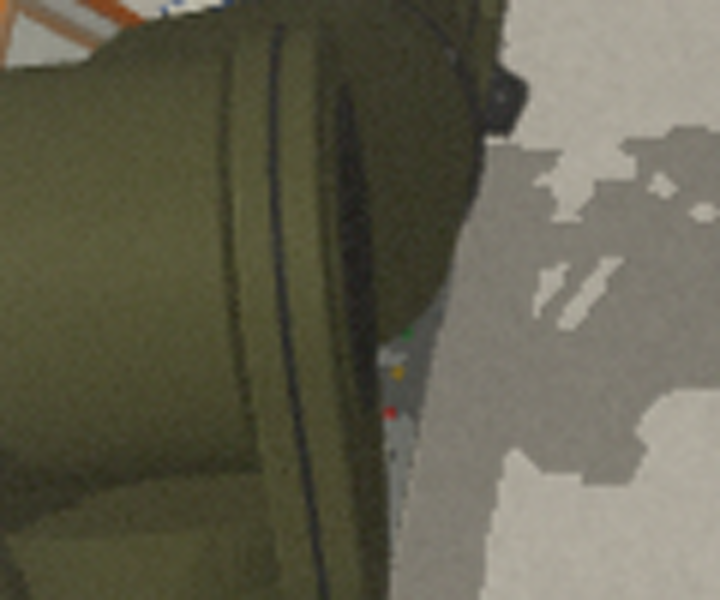

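```bash
cat > kn.py <<'E'
from h import *
def ptr(img,out=None,scale=1,off=(0,0)):
    # orthographic view of knob top plane, +-25mm, 8px/mm ; up = tester +x, left = tester +y
    g=np.linspace(25,-25,400); X,Y=np.meshgrid(g,g) # X: col -> y ; Y: row -> x
    L=np.c_[(-25+Y.ravel())/1000,(-55+X.ravel())/1000,np.full(X.size,.078)]
    uv=(proj("side",w(pose,L))-np.array(off)+.5)*scale-.5
    m=uv.astype(np.float32).reshape(400,400,2)
    o=cv2.remap(img,m[...,0],m[...,1],cv2.INTER_CUBIC)
    rr=np.hypot(X,Y); 
    wt=np.where((rr<19),np.clip(o[...,2].astype(float)-70,0,None),0)
    sx,sy=(wt*Y).sum()/wt.sum(),(wt*X).sum()/wt.sum()
    a=np.degrees(np.arctan2(sy,sx))
    if out: cv2.imwrite(out,o)
    print("pointer angle CCW from tester x: %.1f  centroid %.1f %.1f"%(a,sx,sy))
E
python3 - <<'E'
from kn import *
ptr(cv2.imread("pics/k0s.png"),"pics/p0.png",8,(225,190))
ptr(cv2.imread("pics/side17.png"),"pics/p1.png",12,(260,190))
cv2.imwrite("pics/p01.png",np.hstack([cv2.imread("pics/p0.png"),cv2.imread("pics/p1.png")]))
E
```

```text
pointer angle CCW from tester x: -40.3  centroid 6.8 -5.8
pointer angle CCW from tester x: -83.7  centroid 0.7 -6.1
```

View pics/p01.png

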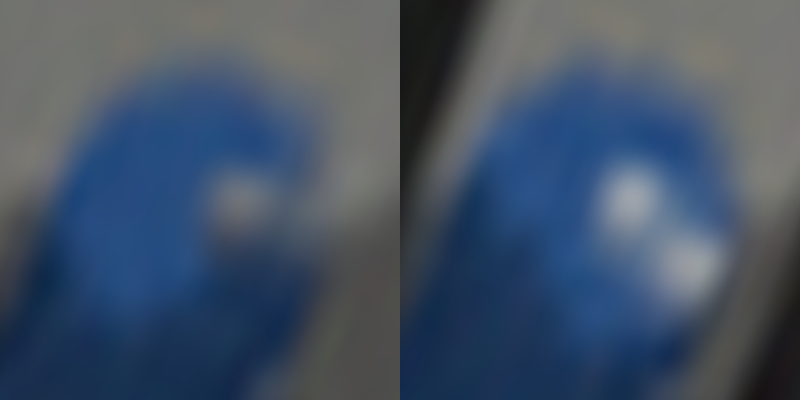

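```bash
python3 - <<'E'
from h import *
C=np.array([-.0265,-.055])
for a in (-90,-102,-115,-132,-139,-147,-162,-170):
    p=np.radians(a);d=np.array([np.cos(p),np.sin(p)])
    L=[np.r_[C+r_*d,.078] for r_ in(.004,.017)]
    S=proj("side",w(pose,L));T=proj("top",w(pose,L))
    vs=S[1]-S[0];vt=T[1]-T[0]
    print(a,"side dir %.0f len %.1f"%(np.degrees(np.arctan2(vs[1],vs[0])),np.hypot(*vs)),"top dir %.0f"%np.degrees(np.arctan2(vt[1],vt[0])))
print("meas side1",np.degrees(np.arctan2(12,70)),"side0",np.degrees(np.arctan2(1,5)),"top0",np.degrees(np.arctan2(-44,19)))
E
```

```text
-90 side dir -10 len 4.3 top dir -78
-102 side dir -4 len 4.6 top dir -66
-115 side dir 3 len 4.6 top dir -53
-132 side dir 12 len 4.4 top dir -36
-139 side dir 16 len 4.3 top dir -29
-147 side dir 21 len 4.0 top dir -21
-162 side dir 32 len 3.5 top dir -6
-170 side dir 40 len 3.2 top dir 2
meas side1 9.727578551401603 side0 11.309932474020213 top0 -66.64443514071401
```

>>> send_rows:
  series:
    - {"delta_pos":[0,0,0],"turn":0,"jaw":0.4}
    - {"delta_pos":[0,0,0],"turn":-6,"jaw":0.4}
    - {"delta_pos":[0,0,0],"turn":-12,"jaw":0.4}
    - {"delta_pos":[0,0,0],"turn":-18,"jaw":0.4}
    - {"delta_pos":[0,0,0],"turn":-24,"jaw":0.4}
    - {"delta_pos":[0,0,0],"turn":-30,"jaw":0.4}
    - {"delta_pos":[0,0,0],"turn":-32,"jaw":0.4}
    - {"delta_pos":[0,0,0],"turn":-32,"jaw":0.5}

```text
clock: 17.48
tool_pos: [0.582, -0.005, 0.0728]
eef_rot: [1.0, -0.023, 0.0, -0.0]
contact_force: [0.1, 0.2, -0.3]
opening: 0.544
```

>>> send_rows:
  series:
    - {"delta_pos":[0,0,0],"turn":0,"jaw":0.6}
    - {"delta_pos":[0,0,0],"turn":0,"jaw":0.7}
    - {"delta_pos":[0,0,0],"turn":0,"jaw":0.75}
    - {"delta_pos":[0,0,0],"turn":0,"jaw":0.75}

```text
clock: 17.82
tool_pos: [0.5814, -0.0048, 0.0727]
eef_rot: [1.0, -0.023, -0.0, 0.0]
contact_force: [0.1, -0.2, 1.2]
opening: 0.407
```

```bash
python3 - <<'E'
from h import *
show()
a=vision.snapshot("side")[190:235,260:310]; cv2.imwrite("pics/side18.png",cv2.resize(a,None,fx=12,fy=12,interpolation=cv2.INTER_CUBIC))
E
```

```text
t17.82 tcp_t(mm) [-25.4 -56.4  73.3] phi -81.7 F_t [-0.1 -0.1  1.2] open 0.407
```

View pics/side18.png

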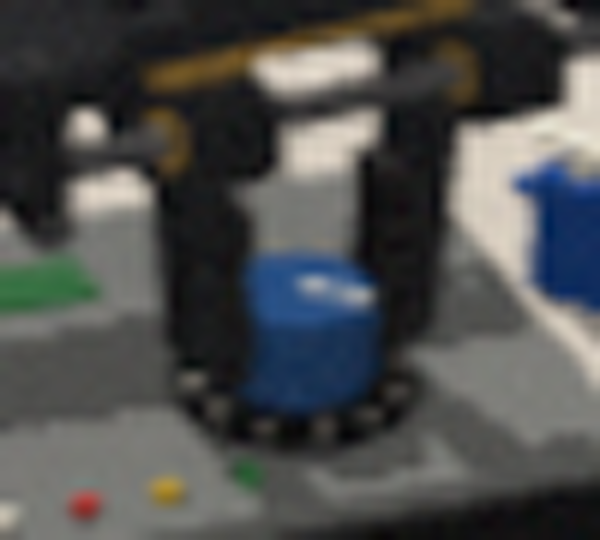

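Knob is gripped again and the pointer is unchanged from (300,283) to (372,295). Second stroke.

>>> send_rows:
  series:
    - {"delta_pos":[0,0,0],"turn":5,"jaw":0.75}
    - {"delta_pos":[0,0,0],"turn":10,"jaw":0.75}
    - {"delta_pos":[0,0,0],"turn":15,"jaw":0.75}
    - {"delta_pos":[0,0,0],"turn":20,"jaw":0.75}
    - {"delta_pos":[0,0,0],"turn":25,"jaw":0.75}
    - {"delta_pos":[0,0,0],"turn":29,"jaw":0.75}
    - {"delta_pos":[0,0,0],"turn":32,"jaw":0.75}
    - {"delta_pos":[0,0,0],"turn":32,"jaw":0.75}

```text
clock: 18.53
tool_pos: [0.5807, -0.0046, 0.0727]
eef_rot: [0.955, -0.298, -0.001, 0.0]
contact_force: [-3.4, -0.4, 3.7]
opening: 0.407
```

>>> send_rows:
  series:
    - {"delta_pos":[0,0,0],"turn":0,"jaw":0.4}
    - {"delta_pos":[0,0,0],"turn":0,"jaw":0.4}
    - {"delta_pos":[0,0,0],"turn":0,"jaw":0.4}

```text
clock: 18.78
tool_pos: [0.5824, -0.0048, 0.0727]
eef_rot: [0.955, -0.297, 0.001, -0.0]
contact_force: [0.6, -0.4, 0.2]
opening: 0.589
```

```bash
python3 - <<'E'
from h import *
show()
a=vision.snapshot("side")[190:235,260:310]; cv2.imwrite("pics/side19.png",cv2.resize(a,None,fx=12,fy=12,interpolation=cv2.INTER_CUBIC))
E
```

```text
t18.78 tcp_t(mm) [-25.1 -57.3  73.3] phi -113.6 F_t [-0.3 -0.7  0.2] open 0.589
```

View pics/side19.png

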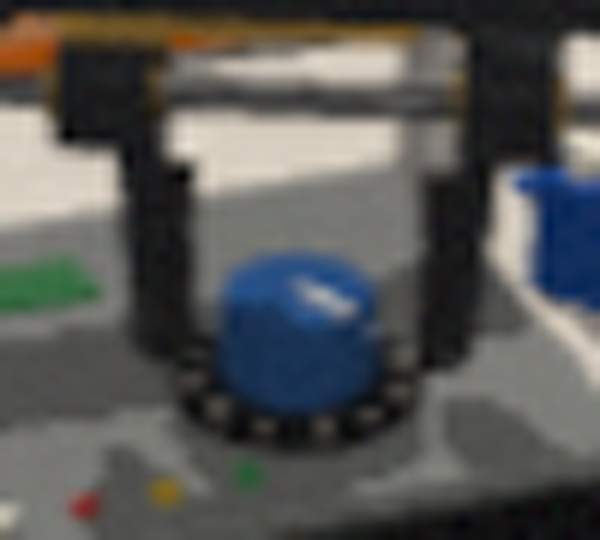

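>>> send_rows:
  series:
    - {"delta_pos":[0,0,0],"turn":-6,"jaw":0.4}
    - {"delta_pos":[0,0,0],"turn":-12,"jaw":0.4}
    - {"delta_pos":[0,0,0],"turn":-18,"jaw":0.4}
    - {"delta_pos":[0,0,0],"turn":-24,"jaw":0.4}
    - {"delta_pos":[0,0,0],"turn":-30,"jaw":0.4}
    - {"delta_pos":[0,0,0],"turn":-32,"jaw":0.4}
    - {"delta_pos":[0,0,0],"turn":-32,"jaw":0.5}
    - {"delta_pos":[0,0,0],"turn":-32,"jaw":0.6}

```text
clock: 19.5
tool_pos: [0.5819, -0.0049, 0.0727]
eef_rot: [1.0, -0.024, 0.0, -0.0]
contact_force: [-0.3, 0.7, -0.3]
opening: 0.469
```

>>> send_rows:
  series:
    - {"delta_pos":[0,0,0],"turn":0,"jaw":0.7}
    - {"delta_pos":[0,0,0],"turn":0,"jaw":0.75}
    - {"delta_pos":[0,0,0],"turn":0,"jaw":0.75}
    - {"delta_pos":[0,0,0],"turn":0,"jaw":0.75}

```text
clock: 19.83
tool_pos: [0.5814, -0.0048, 0.0727]
eef_rot: [1.0, -0.023, -0.0, 0.0]
contact_force: [-1.1, 0.3, 1.2]
opening: 0.402
```

>>> send_rows:
  series:
    - {"delta_pos":[0,0,0],"turn":5,"jaw":0.75}
    - {"delta_pos":[0,0,0],"turn":10,"jaw":0.75}
    - {"delta_pos":[0,0,0],"turn":15,"jaw":0.75}
    - {"delta_pos":[0,0,0],"turn":20,"jaw":0.75}
    - {"delta_pos":[0,0,0],"turn":25,"jaw":0.75}
    - {"delta_pos":[0,0,0],"turn":29,"jaw":0.75}
    - {"delta_pos":[0,0,0],"turn":32,"jaw":0.75}
    - {"delta_pos":[0,0,0],"turn":32,"jaw":0.75}

```text
clock: 20.5
tool_pos: [0.5807, -0.0046, 0.0727]
eef_rot: [0.955, -0.298, -0.001, 0.0]
contact_force: [-2.9, 0.0, 3.6]
opening: 0.402
```

>>> send_rows:
  series:
    - {"delta_pos":[0,0,0],"turn":0,"jaw":0.4}
    - {"delta_pos":[0,0,0],"turn":0,"jaw":0.4}
    - {"delta_pos":[0,0,0],"turn":0,"jaw":0.4}

```text
clock: 20.75
tool_pos: [0.5824, -0.0048, 0.0728]
eef_rot: [0.955, -0.297, 0.001, -0.0]
contact_force: [0.4, 0.3, 0.2]
opening: 0.592
```

```bash
python3 - <<'E'
from h import *
show()
a=vision.snapshot("side")[190:235,260:310]; cv2.imwrite("pics/side20.png",cv2.resize(a,None,fx=12,fy=12,interpolation=cv2.INTER_CUBIC))
E
```

```text
t20.75 tcp_t(mm) [-25.1 -57.4  73.3] phi -113.6 F_t [ 0.4 -0.4  0.2] open 0.592
```

View pics/side20.png

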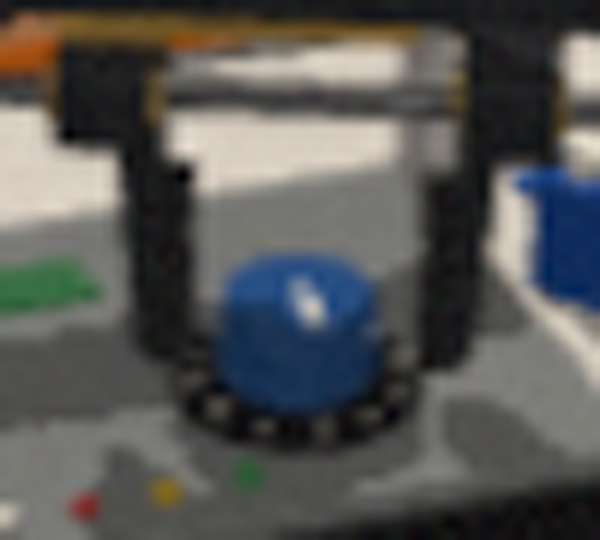

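Third click is in: the pointer now runs steeply from (295,280) to (315,322). One more stroke.

>>> send_rows:
  series:
    - {"delta_pos":[0,0,0],"turn":-6,"jaw":0.4}
    - {"delta_pos":[0,0,0],"turn":-12,"jaw":0.4}
    - {"delta_pos":[0,0,0],"turn":-18,"jaw":0.4}
    - {"delta_pos":[0,0,0],"turn":-24,"jaw":0.4}
    - {"delta_pos":[0,0,0],"turn":-30,"jaw":0.4}
    - {"delta_pos":[0,0,0],"turn":-32,"jaw":0.4}
    - {"delta_pos":[0,0,0],"turn":-32,"jaw":0.5}
    - {"delta_pos":[0,0,0],"turn":-32,"jaw":0.6}

```text
clock: 21.47
tool_pos: [0.5819, -0.0049, 0.0727]
eef_rot: [1.0, -0.024, 0.0, -0.0]
contact_force: [-0.0, -0.0, -1.4]
opening: 0.466
```

>>> send_rows:
  series:
    - {"delta_pos":[0,0,0],"turn":0,"jaw":0.7}
    - {"delta_pos":[0,0,0],"turn":0,"jaw":0.75}
    - {"delta_pos":[0,0,0],"turn":0,"jaw":0.75}
    - {"delta_pos":[0,0,0],"turn":0,"jaw":0.75}

```text
clock: 21.8
tool_pos: [0.5814, -0.0048, 0.0727]
eef_rot: [1.0, -0.023, -0.0, 0.0]
contact_force: [-1.5, -0.6, 0.5]
opening: 0.401
```

>>> send_rows:
  series:
    - {"delta_pos":[0,0,0],"turn":5,"jaw":0.75}
    - {"delta_pos":[0,0,0],"turn":10,"jaw":0.75}
    - {"delta_pos":[0,0,0],"turn":15,"jaw":0.75}
    - {"delta_pos":[0,0,0],"turn":20,"jaw":0.75}
    - {"delta_pos":[0,0,0],"turn":25,"jaw":0.75}
    - {"delta_pos":[0,0,0],"turn":29,"jaw":0.75}
    - {"delta_pos":[0,0,0],"turn":32,"jaw":0.75}
    - {"delta_pos":[0,0,0],"turn":32,"jaw":0.75}

```text
clock: 22.47
tool_pos: [0.5807, -0.0046, 0.0727]
eef_rot: [0.955, -0.298, -0.001, 0.0]
contact_force: [-3.0, -0.5, 2.9]
opening: 0.404
```

>>> send_rows:
  series:
    - {"delta_pos":[0,0,0],"turn":0,"jaw":0.4}
    - {"delta_pos":[0,0,0],"turn":0,"jaw":0.4}
    - {"delta_pos":[0,0,0],"turn":0,"jaw":0.35}
    - {"delta_pos":[0,0,0],"turn":0,"jaw":0.35}

```text
clock: 22.8
tool_pos: [0.5822, -0.0048, 0.0727]
eef_rot: [0.955, -0.297, 0.0, -0.0]
contact_force: [0.2, -0.3, 0.5]
opening: 0.644
```

```bash
python3 - <<'E'
from h import *
show()
a=vision.snapshot("side")[190:235,260:310]; cv2.imwrite("pics/side21.png",cv2.resize(a,None,fx=12,fy=12,interpolation=cv2.INTER_CUBIC))
C=np.array([-.0265,-.055])
for a in (-192,-207,-222,-237,-252):
    p=np.radians(a);d=np.array([np.cos(p),np.sin(p)])
    L=[np.r_[C+r_*d,.078] for r_ in(.0,.017)]
    S=proj("side",w(pose,L)); print(a,((S-[260,190])*12).round(0).tolist())
E
```

```text
t22.80 tcp_t(mm) [-25.2 -57.2  73.3] phi -113.6 F_t [-0.2 -0.2  0.5] open 0.644
-192 [[295.0, 284.0], [307.0, 320.0]]
-207 [[295.0, 284.0], [288.0, 320.0]]
-222 [[295.0, 284.0], [269.0, 317.0]]
-237 [[295.0, 284.0], [253.0, 313.0]]
-252 [[295.0, 284.0], [239.0, 306.0]]
```

View pics/side21.png

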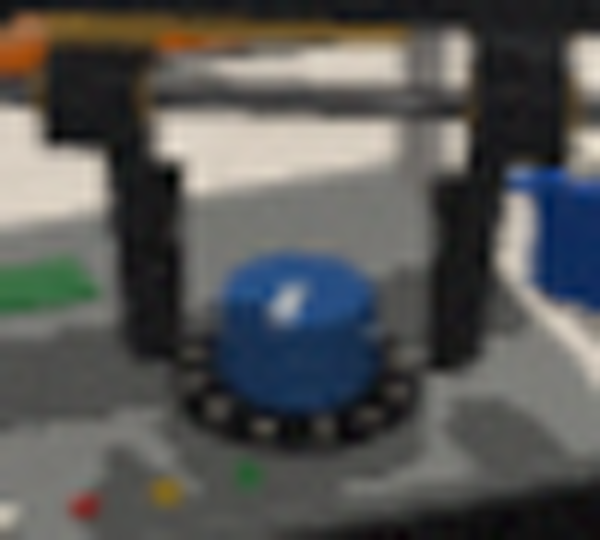

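>>> send_rows:
  series:
    - {"delta_pos":[0,0,-1],"turn":0,"jaw":0.3}
    - {"delta_pos":[0,0,-3],"turn":0,"jaw":0.3}
    - {"delta_pos":[0,0,-6],"turn":0,"jaw":0.3}
    - {"delta_pos":[0,0,-10],"turn":0,"jaw":0.3}
    - {"delta_pos":[0,0,-13.5],"turn":0,"jaw":0.3}
    - {"delta_pos":[0,3,-15],"turn":0,"jaw":0.3}
    - {"delta_pos":[0,7,-15],"turn":0,"jaw":0.3}
    - {"delta_pos":[0,11,-15],"turn":0,"jaw":0.3}

```text
clock: 23.52
tool_pos: [0.52, -0.0956, 0.2249]
eef_rot: [0.955, -0.296, 0.002, -0.001]
contact_force: [-0.5, -0.9, -1.6]
opening: 0.701
```

>>> send_rows:
  series:
    - {"delta_pos":[0,3.5,0],"turn":0,"jaw":0.3}
    - {"delta_pos":[0,7,0],"turn":0,"jaw":0.3}
    - {"delta_pos":[0,10.5,0],"turn":0,"jaw":0.3}
    - {"delta_pos":[0,13,0],"turn":0,"jaw":0.3}
    - {"delta_pos":[0,15,0],"turn":0,"jaw":0.3}
    - {"delta_pos":[0,15,0],"turn":0,"jaw":0.3}
    - {"delta_pos":[0,15,0],"turn":0,"jaw":0.3}

```text
clock: 24.1
tool_pos: [0.4339, -0.2197, 0.2234]
eef_rot: [0.954, -0.298, 0.001, -0.0]
contact_force: [-0.0, -0.4, -0.2]
opening: 0.7
```

```bash
python3 - <<'E'
from h import *
show()
for n,b in (("side",(120,270,180,360)),("top",(140,285,205,340))):
  a=vision.snapshot(n); cv2.imwrite(f"pics/{n}22f.png",a); a=a[b[0]:b[1],b[2]:b[3]]; cv2.imwrite(f"pics/{n}22.png",cv2.resize(a,None,fx=4,fy=4,interpolation=cv2.INTER_CUBIC))
E
```

```text
t24.10 tcp_t(mm) [-264.3   47.8  224. ] phi -113.8 F_t [-0.4 -0.1 -0.2] open 0.700
```

View pics/side22.png

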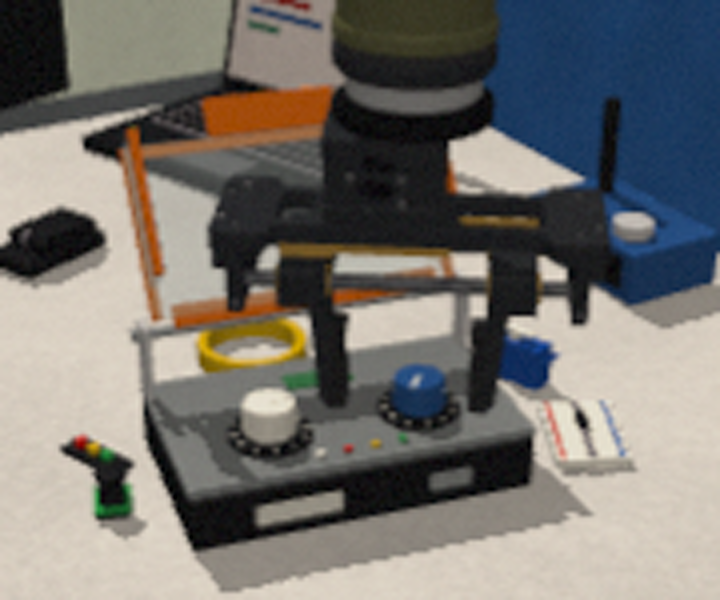

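View pics/top22.png

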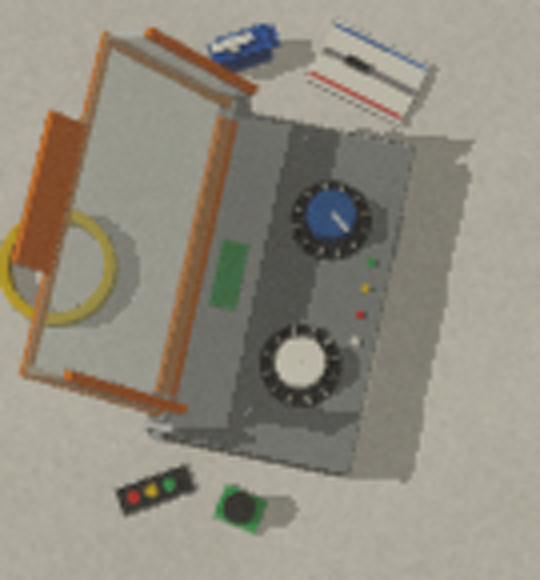

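```bash
python3 - <<'E'
from h import *
a=cv2.imread("pics/top0.png").astype(int);b=cv2.imread("pics/top22f.png").astype(int)
for n,(r0,r1,c0,c1) in dict(servo=(143,162,255,276),bread=(143,170,280,316),led=(254,272,232,256),joy=(258,276,256,276),white=(222,240,271,290),screw=(238,300,425,455),mouse=(210,252,112,146)).items():
    print(n,np.abs(a-b)[r0:r1,c0:c1].mean().round(1))
show(); print(order.finish_job())
E
```

```text
servo 17.7
bread 16.0
led 14.5
joy 14.9
white 31.3
screw 86.8
mouse 12.3
t24.20 tcp_t(mm) [-262.2   46.9  223.6] phi -113.6 F_t [ 0.4 -0.  -0.5] open 0.699
the job is handed in; nothing more can be done
None
```

View pics/top22f.png

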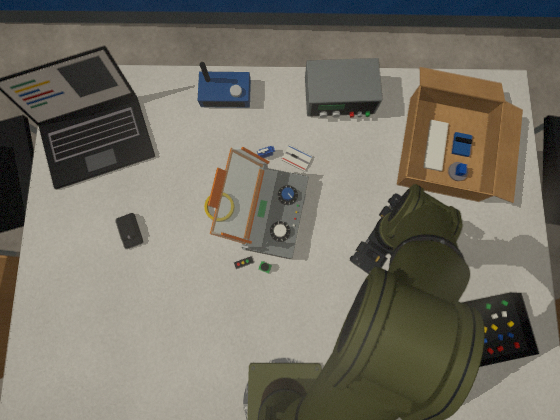

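View pics/side22f.png

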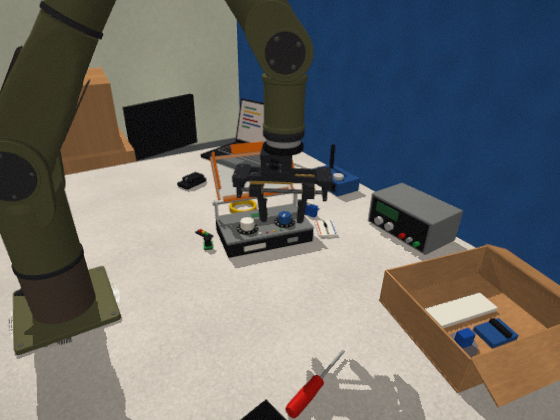

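The guard is open on its stop and the blue knob is turned four clicks clockwise; I handed the job in at 24.2 s. The hand-in gave no verdict.

**Guard:** The tool could only point straight down, so I lifted the lip by pressing one finger against its front edge. Past about 70° I swung the other finger round behind the lip. That let me carry the guard over its balance point between the fingers and set it down slowly on the stop. After I let go it stayed put; its lip and wall edges match about 2.25 rad in the side view.

**Blue knob:** I turned it in four grips of 32° each, opening the fingers after each so it could settle. The pointer read one, two, three and then four clicks in the side view. In the last top view it is about 115° from the start, against 120° for four clicks, which is within how well I can read it. While letting go after the first grip, I sent a wrong row that turned the tool up to 7° too far for a moment. The next picture still showed exactly one click.

**Other things:**
- **White knob:** I never touched it. Its pointer was too faint to read, so I could not check its angle directly.
- **Bystanders:** All seven look to be where they started. The before-and-after comparison in the top view failed for the screwdriver because the arm hid it. It lies in the same place in the side view.
- **Robot:** It ended about 24 cm in front of the tester's centre, open and touching nothing. The largest contact force I read was about 10 N.

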